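Change over the vessel shaker: unclamp, rack the shaken, load, clamp and start

ROBOT

A 6-joint arm with a two-finger parallel gripper is mounted at the origin on the work surface. World frame = base frame: x ahead of the robot, y to its left, z up, the work surface at z = 0. Lengths are in m, angles in rad, forces in N, time in s.
With the tool pointing down it reaches from about 0.35 to 0.975 m from the base axis. Payload 4.9 kg.
Tool frame: the origin (TCP) lies midway between the tips of the shut fingers; the grasp point (between the pads) lies 19 mm behind it; z points along the fingers, y is the direction in which the jaws open and shut (so a half turn about z gives the same grasp; the last joint's range is limited). The gripper opens to 85 mm and grips with 20 to 120 N. Pads are 22 mm wide; open, the fingers measure 114 mm over their backs; the gripper's body (76 mm by 85 mm) begins 54 mm behind the grasp point. The pads swing forward as they close: fully open they stand 13 mm farther back than shut.
Start: joints at [1.093, 0.053, 1.613, -0, 1.476, -0.119], TCP at [0.219, 0.585, 0.231] pointing down, gripper open.
Joint ranges: [-3.01, 3.01], [-1.01, 2.22], [0.06, 2.58], [-1.02, 4.17], [0.09, 2.62], [-3.14, 3.14]. Speed limits (rad/s): [2.57, 2.57, 3.14, 3.14, 3.14, 3.14].

INTERFACE

Orientations are given as a rotation vector (axis times angle).
In Python, from station import ctrl gives the robot as it stands.
- The arm moves only by the shell command python3 -m jog 'ROWS' [FORCE]. ROWS is JSON, one flat list of numbers, 7 for each row, row after row: the opening, from 0 (shut) to 1 (fully open), then the shift along the tool's x, y, z in m, then the turn, a rotation vector about the tool's x, y, z in degrees. A call has 1 to 10 rows; each row shifts and turns the commanded pose from where the row before left it, along the tool's axes as they then stand; what a row does not reach is not made up. A row lasts 1/8 s, in which the tool goes at most 62.5 mm and 10.7 degrees, less where a joint would pass 70% of its speed; a pose out of reach is approached as far as the arm can. A call with a gripper value outside its range is refused whole. The fingers move at their own pace and stop on an object; FORCE is the grip in N (left out, the last holds). Time passes only in rows, so rows that do not move let the fingers close. It gives the time, the measured TCP pose, the force and the opening at its end, in the units of the state.
- ctrl.get_obs(): the state, without advancing time (a new reading comes with each control period).
- ctrl.get_image(name): name is "side" or "top" or "wrist"; returns a dict with "image" (480x640x3 uint8, blue, green, red), "camera_matrix" (3x3 intrinsics, pixels), "dist_coeffs" ([k1, k2, p1, p2, k3] as OpenCV has them; the pictures are not rectified), "rvec" (rotation vector, rad) and "tvec" (3), from world to camera coordinates, as OpenCV has them; the wrist camera has in their place "mount" (4x4, takes a point from camera to tool coordinates, whose origin is the TCP and whose axes are the flange's). Camera axes: x right, y down, z forward; pixel columns grow to the right and rows downward; lengths in m; the calibration is good to about 2 mm. A picture is of the moment at which its call begins: read the wrist's pose just before it. There is no depth.
- ctrl.finish_job(): hands the job in, once; it reports no verdict.
Trained networks look in a picture, given as the dict that the camera call returned (one of the last four; its "shot" number tells which), for a name from the list of things; names that differ only in an ending like _2 or _b are one class to them, and where a whole thing is asked for, a point or a joint stands for the part that bears it (a point fixed in the world has none). Each returns a list of dicts, best first, with "p" (0 to 1); they miss things now and then, are a little off and sometimes report something else, mostly with a low value. They report only what shows in the picture. A call takes as long as a camera call. They do not tell look-alikes from the thing itself.
- ctrl.boxes_of(target, picture): "box" ([centre column, centre row, width, height] in pixels, round what is visible of it).
The state is a dict: "t": time; "q": joint angles; "dq": joint speeds; "effort": joint torques, N m; "tool_pos": TCP position; "tool_rot": TCP orientation; "contact_force": force on the tool from outside, world axes, zero at the start; "wrist_torque": the same for the moment, N m; "opening": finger opening in m.
Only numpy, scipy, OpenCV 4.12 (cv2) and the standard library are available. Lean on these libraries where they do the work, as an engineer would, in place of code of your own. Each camera call takes 0.05 s, during which the arm holds its last target. There are 200 camera calls.

TASK

The shaker beside the chromatograph has finished: swing its toggle clamp fully open and lay the shaken vessels (orange caps) in the V-grooves of the white rack, one to a groove. Lay all the waiting vessels (blue caps) from the mat in the shaker's V-grooves, one to a groove with the body centred in the groove and the cap overhanging its end, swing the clamp handle back over centre so that the presser bar is locked down on them, and press the green START button. Every vessel must stay seated in its groove, and the bottle, beaker and mouse on the bench are not to be disturbed.

Things in the scene. Friction and masses are not known exactly. Their poses are not given: they have to be found in the camera images.
- shaker: bench shaker, fixed: white housing 230 x 300 mm (its x, y), 50 mm high, with a dark anodised platform on it (210 x 235 mm, top at 64 mm); three steel V-grooves along its y axis, 65 mm apart along its x; at its -y end a control deck, at its +y end the toggle clamp, whose arm reaches back to -y over the grooves. Origin on the bench below the middle groove's centre, z up
- cradle1 (a point): point on the axis of a vessel seated in the first (-x) V-groove of the shaker, midway along the groove; axes as the shaker's. The groove is an open steel V-trough along that y axis, 64 mm long, sides at 45 degrees, rims 26 mm apart and 8 mm below this point; 91 mm above the bench
- cradle2 (a point): point on the axis of a vessel seated in the middle V-groove of the shaker, midway along the groove; axes as the shaker's. The groove is an open steel V-trough along that y axis, 64 mm long, sides at 45 degrees, rims 26 mm apart and 8 mm below this point; 91 mm above the bench
- cradle3 (a point): point on the axis of a vessel seated in the third (+x) V-groove of the shaker, midway along the groove; axes as the shaker's. The groove is an open steel V-trough along that y axis, 64 mm long, sides at 45 degrees, rims 26 mm apart and 8 mm below this point; 91 mm above the bench
- clamp (a joint): handle angle, rad: 0 locked shut (handle leans 13 degrees past upright towards the grooves), dead centre at 0.1, 1.6 fully open (handle 11 degrees above level, pointing along the shaker's +y). Turns about the shaker's x axis through handle_hinge; a link raises the arm 95 degrees, upright, clear of the grooves. 2 to 6 N at the grip moves it; fully open it stays, half way it sinks back
- clamp_grip (a point): the place to take the handle: 110 mm from the hinge, inside its red vinyl grip, 20 mm diameter, which runs from 76 to 138 mm from the hinge. It moves with the handle; pinched across (along the shaker's x) the fingers may stay pointing down while the handle turns between them
- handle_hinge (a point): centre of the handle's hinge, fixed on the shaker, 131 mm to +y of the middle groove's centre and 161 mm above the bench; axes as the shaker's
- presser: the clamp's presser bar, carried by the end of its arm, sprung, rubber underneath: 172 mm long across all three grooves (its x), 18 mm wide, 16 mm high; origin at the middle of its rubber underside. Clamp shut, it presses on the middle of every seated vessel with about 10 N in all; clamp open, it stands on edge, rubber face to -y, 100 mm to +y of the grooves' centres, 249 to 267 mm above the bench
- start (a joint): travel of the green START button, m: 0 up, 0.006 fully down (5 N); it springs back
- start_top (a point): centre of the top of the green START button, 28 mm diameter, on the control deck, 70 mm above the bench
- rack: rack for the shaken vessels, fixed on the bench: white plate 205 x 96 mm (its x, y), 8 mm thick, with three steel V-grooves along its y axis, 65 mm apart along its x; origin on the bench below its middle
- rest1 (a point): point on the axis of a vessel seated in the first (-x) V-groove of the rack, midway along the groove; axes as the rack's. The groove is an open steel V-trough along that y axis, 64 mm long, sides at 45 degrees, rims 26 mm apart and 8 mm below this point; 35 mm above the bench
- rest2 (a point): point on the axis of a vessel seated in the middle V-groove of the rack, midway along the groove; axes as the rack's. The groove is an open steel V-trough along that y axis, 64 mm long, sides at 45 degrees, rims 26 mm apart and 8 mm below this point; 35 mm above the bench
- rest3 (a point): point on the axis of a vessel seated in the third (+x) V-groove of the rack, midway along the groove; axes as the rack's. The groove is an open steel V-trough along that y axis, 64 mm long, sides at 45 degrees, rims 26 mm apart and 8 mm below this point; 35 mm above the bench
- mat: dark blue-green bench mat, fixed, 280 x 190 mm, 2 mm thick; origin on the bench below its middle
- orange1: extraction vessel: white PTFE cylinder 30 mm diameter, 90 mm long, with a hexagonal orange screw cap (30 mm across flats, 16 mm long) on one end; about 0.16 kg. Origin on its axis, middle of the white cylinder (centre of mass 6 mm from there towards the cap); x axis along it towards the cap. Shaken; two or three are present, clamped in shaker grooves at the start. None when absent
- orange2: extraction vessel: white PTFE cylinder 30 mm diameter, 90 mm long, with a hexagonal orange screw cap (30 mm across flats, 16 mm long) on one end; about 0.16 kg. Origin on its axis, middle of the white cylinder (centre of mass 6 mm from there towards the cap); x axis along it towards the cap. Shaken; two or three are present, clamped in shaker grooves at the start. None when absent
- orange3: extraction vessel: white PTFE cylinder 30 mm diameter, 90 mm long, with a hexagonal orange screw cap (30 mm across flats, 16 mm long) on one end; about 0.16 kg. Origin on its axis, middle of the white cylinder (centre of mass 6 mm from there towards the cap); x axis along it towards the cap. Shaken; two or three are present, clamped in shaker grooves at the start. None when absent
- blue1: extraction vessel: white PTFE cylinder 30 mm diameter, 90 mm long, with a hexagonal blue screw cap (30 mm across flats, 16 mm long) on one end; about 0.16 kg. Origin on its axis, middle of the white cylinder (centre of mass 6 mm from there towards the cap); x axis along it towards the cap. Waiting; two or three are present, lying on the mat at the start. None when absent
- blue2: extraction vessel: white PTFE cylinder 30 mm diameter, 90 mm long, with a hexagonal blue screw cap (30 mm across flats, 16 mm long) on one end; about 0.16 kg. Origin on its axis, middle of the white cylinder (centre of mass 6 mm from there towards the cap); x axis along it towards the cap. Waiting; two or three are present, lying on the mat at the start. None when absent
- blue3: extraction vessel: white PTFE cylinder 30 mm diameter, 90 mm long, with a hexagonal blue screw cap (30 mm across flats, 16 mm long) on one end; about 0.16 kg. Origin on its axis, middle of the white cylinder (centre of mass 6 mm from there towards the cap); x axis along it towards the cap. Waiting; two or three are present, lying on the mat at the start. None when absent
- bottle: amber bottle standing on the bench, 62 mm diameter, 150 mm high, origin at its foot; leave alone
- beaker: glass beaker standing on the bench, 70 mm diameter, 90 mm high, origin at its foot; leave alone
- mouse: black computer mouse on the bench, 105 x 60 x 34 mm, origin at its foot; leave alone
Not all that is in view belongs to the job. Leave any turquoise or yellow look-alike of the orange2 alone.

How it is judged:
On the way, in this order (a step that is already met when the one before it is completed fails the run):
1. the clamp is swung fully open (value of joint clamp above 1.35 rad), for 0.2 s.
2. every blue-capped vessel lies in a shaker groove and the clamp is locked over centre with its bar pressing on them (((distance between blue1 and cradle1 below 0.018 m and z of blue1 in the frame of cradle1 between -0.005 and 0.005 m) or (distance between blue1 and cradle2 below 0.018 m and z of blue1 in the frame of cradle2 between -0.005 and 0.005 m) or (distance between blue1 and cradle3 below 0.018 m and z of blue1 in the frame of cradle3 between -0.005 and 0.005 m)) and angle between the x axis of each of blue1, blue2, blue3 and the y axis of shaker, either way round below 0.1 rad and ((distance between blue2 and cradle1 below 0.018 m and z of blue2 in the frame of cradle1 between -0.005 and 0.005 m) or (distance between blue2 and cradle2 below 0.018 m and z of blue2 in the frame of cradle2 between -0.005 and 0.005 m) or (distance between blue2 and cradle3 below 0.018 m and z of blue2 in the frame of cradle3 between -0.005 and 0.005 m)) and ((distance between blue3 and cradle1 below 0.018 m and z of blue3 in the frame of cradle1 between -0.005 and 0.005 m) or (distance between blue3 and cradle2 below 0.018 m and z of blue3 in the frame of cradle2 between -0.005 and 0.005 m) or (distance between blue3 and cradle3 below 0.018 m and z of blue3 in the frame of cradle3 between -0.005 and 0.005 m)) and value of joint clamp below 0.06 rad and (contact force between presser and blue1 above 1 N or contact force between presser and blue2 above 1 N or contact force between presser and blue3 above 1 N)), for 0.3 s.
3. START is pressed with the clamp locked (value of joint start above 0.004 m and value of joint clamp below 0.06 rad), for 0.05 s.
At the end, for the whole second after the job is handed in: clamp past dead centre (below 0.06 rad), bar pressing on the blue-capped vessels; all of these in shaker grooves, the orange-capped in rack grooves (origin within 18 mm of the groove point, 5 mm in height, axis within 0.1 rad); all at rest, START up (all of step 2 and ((distance between orange1 and rest1 below 0.018 m and z of orange1 in the frame of rest1 between -0.005 and 0.005 m) or (distance between orange1 and rest2 below 0.018 m and z of orange1 in the frame of rest2 between -0.005 and 0.005 m) or (distance between orange1 and rest3 below 0.018 m and z of orange1 in the frame of rest3 between -0.005 and 0.005 m)) and angle between the x axis of each of orange1, orange2, orange3 and the y axis of rack, either way round below 0.1 rad and ((distance between orange2 and rest1 below 0.018 m and z of orange2 in the frame of rest1 between -0.005 and 0.005 m) or (distance between orange2 and rest2 below 0.018 m and z of orange2 in the frame of rest2 between -0.005 and 0.005 m) or (distance between orange2 and rest3 below 0.018 m and z of orange2 in the frame of rest3 between -0.005 and 0.005 m)) and ((distance between orange3 and rest1 below 0.018 m and z of orange3 in the frame of rest1 between -0.005 and 0.005 m) or (distance between orange3 and rest2 below 0.018 m and z of orange3 in the frame of rest2 between -0.005 and 0.005 m) or (distance between orange3 and rest3 below 0.018 m and z of orange3 in the frame of rest3 between -0.005 and 0.005 m)) and linear speed of each of orange1, orange2, orange3, blue1, blue2, blue3 below 0.02 m/s and value of joint start below 0.002 m); the robot touches nothing.
It fails at once if the bottle is moved more than 30 mm or tipped (distance of bottle from where it was at the start of the episode above 0.03 m or angle between bottle's own z axis and vertical above 0.5 rad).
It fails at once if the beaker is moved more than 30 mm or tipped (distance of beaker from where it was at the start of the episode above 0.03 m or angle between beaker's own z axis and vertical above 0.5 rad).
It fails at once if the mouse is moved more than 30 mm or tipped (distance of mouse from where it was at the start of the episode above 0.03 m or angle between mouse's own z axis and vertical above 0.5 rad).
Of orange1, orange2, orange3 only 2 to 3 are there at a start; the rules pass over those that are not, and their reading is None.
Of blue1, blue2, blue3 only 2 to 3 are there at a start; the rules pass over those that are not, and their reading is None.
At some moment in a run one of blue1, blue2, blue3 may be knocked a few centimetres aside while the robot is not near it.
Once in a run the grip may slacken for a moment while it holds something.
It also fails if it takes over 210 s, if anything falls off the work surface, if the arm or the gripper's body presses on something with over 40 N, if the wrist force passes 120 N, or if a joint passes its speed limit or range.

## Working session

There is one attempt and no reset: what is moved stays moved. The work goes in short steps, Python scripts to look and compute and a shell command to move; the robot and the scene stay as the last step left them, time stands still between calls to the robot, and variables do not carry over. Pictures are saved under pics/ and viewed, about 12 in all and at most 16, crops included, and the job is handed in when it is done.

```bash
ls; mkdir -p pics; python3 - <<'E'
from station import ctrl
import cv2,numpy as np
print(ctrl.get_obs())
for n in("top","side"):
    d=ctrl.get_image(n); cv2.imwrite(f"pics/{n}0.png",d["image"])
    R=cv2.Rodrigues(np.array(d["rvec"]))[0]; print(n,-R.T@np.array(d["tvec"]).ravel(),R.round(2).tolist(),np.array(d["camera_matrix"]).tolist(),d["dist_coeffs"])
    for t in["shaker","rack","mat","orange1","blue1","bottle","beaker","mouse","clamp_grip","start","presser"]:
        print(t,[(round(b["p"],2),np.round(b["box"]).astype(int).tolist()) for b in ctrl.boxes_of(t,d)])
E
```

```text
pics
{'t': 0.0, 'q': array([ 1.09299570e+00,  5.33548268e-02,  1.61428525e+00, -1.14536097e-05,
        1.47599107e+00, -1.18983791e-01]), 'dq': array([ 1.13683489e-04, -5.60155064e-04,  2.03572012e-05, -6.58887946e-04,
       -2.47700534e-04,  1.94849797e-03]), 'effort': array([-2.57963395e-03, -3.93651259e+01, -3.70184147e+01, -1.95406228e-04,
        6.67635089e-03,  2.03639797e-05]), 'tool_pos': array([0.21918649, 0.58464623, 0.2300695 ]), 'tool_rot': array([-5.60502451e-01, -3.09058820e+00,  3.06524569e-03]), 'contact_force': array([ 0.0333176 , -0.236657  ,  0.45916394]), 'wrist_torque': array([-0.06439366,  0.00542603, -0.02652602]), 'opening': 0.0854744241625202}
top [0.48808092 0.05814348 1.4106687 ] [[-0.02, -1.0, -0.0], [-1.0, 0.02, -0.06], [0.06, 0.0, -1.0]] [[520.0828879381133, 0.0, 320.6713142678349], [0.0, 520.0828879381133, 240.63196455569138], [0.0, 0.0, 1.0]] [-0.05596558  0.          0.          0.          0.        ]
shaker [(0.7, [393, 263, 37, 79]), (0.66, [285, 251, 122, 100])]
rack [(0.73, [392, 262, 38, 70]), (0.44, [332, 271, 11, 8])]
mat [(0.95, [467, 256,
[... 783 characters left out ...]
 161]), (0.41, [303, 189, 6, 40])]
rack [(0.62, [321, 372, 106, 52])]
mat [(0.65, [355, 442, 162, 77])]
orange1 [(0.88, [292, 269, 17, 35]), (0.69, [421, 300, 29, 20]), (0.67, [376, 230, 33, 19]), (0.53, [339, 252, 24, 32]), (0.44, [301, 225, 28, 22])]
blue1 [(0.97, [352, 450, 33, 56]), (0.57, [400, 439, 38, 57]), (0.49, [314, 252, 66, 20])]
bottle [(0.83, [438, 331, 32, 58])]
beaker [(0.65, [398, 265, 25, 43]), (0.63, [323, 372, 100, 50])]
mouse [(0.76, [236, 222, 37, 23]), (0.16, [302, 190, 9, 43])]
clamp_grip [(0.58, [299, 297, 13, 12]), (0.49, [303, 189, 11, 43])]
start [(0.61, [299, 298, 9, 11]), (0.42, [436, 331, 32, 60])]
presser [(0.8, [314, 252, 70, 15]), (0.55, [339, 253, 24, 33])]
```

```bash
python3 - <<'E'
import cv2
a=cv2.imread("pics/top0.png")[120:360,140:520]; cv2.imwrite("pics/topc.png",cv2.resize(a,(798,504),interpolation=cv2.INTER_CUBIC))
a=cv2.imread("pics/side0.png")[150:480,180:500]; cv2.imwrite("pics/sidec.png",cv2.resize(a,(580,598),interpolation=cv2.INTER_CUBIC))
E
```

```text
(no output)
```

View pics/topc.png

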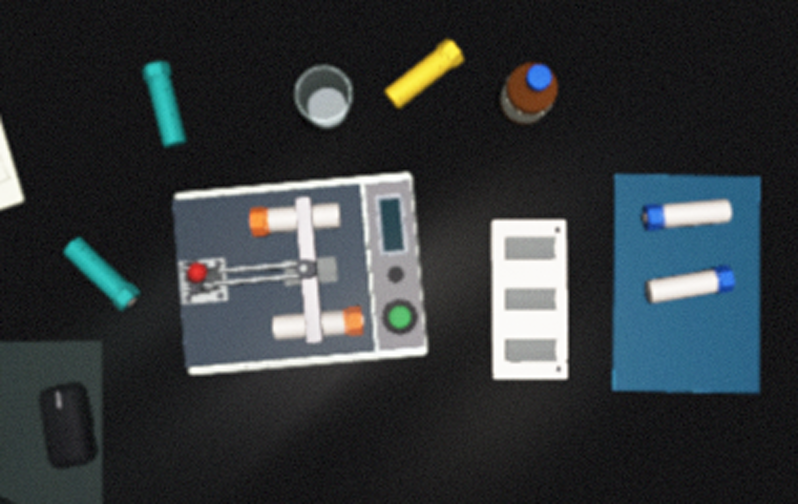

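View pics/sidec.png

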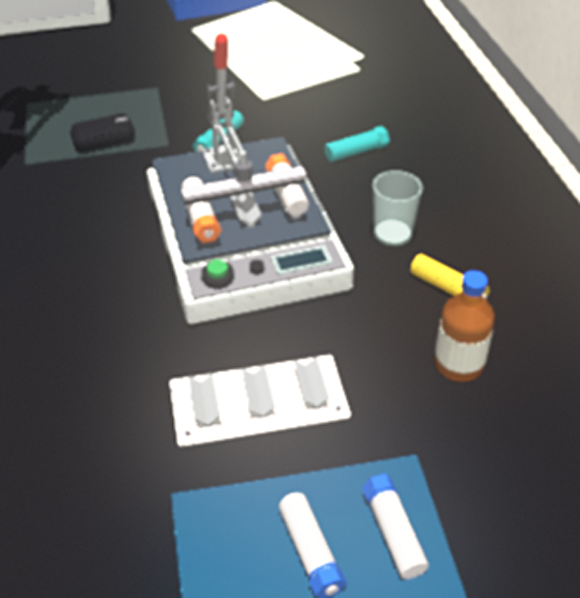

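Two orange vessels lie in the outer grooves (full-picture pixels about 281,223 and 292,272) and two blue ones on the mat (469,221 and 468,255). The look-alikes are turquoise (217,168; 187,252) and yellow (341,158), and I'll leave those alone. The handle with its red grip is at about 234,250 in the top view. Next I'll measure poses.

```bash
cat > h.py <<'E'
from station import ctrl
import cv2,numpy as np
from scipy.spatial.transform import Rotation as Ro
def cam(d,obs=None):
    K=np.array(d["camera_matrix"],float);D=np.array(d["dist_coeffs"],float)
    if "mount" in d:
        T=np.eye(4);T[:3,:3]=Ro.from_rotvec(obs["tool_rot"]).as_matrix();T[:3,3]=obs["tool_pos"]
        W=np.linalg.inv(T@np.array(d["mount"]));R,t=W[:3,:3],W[:3,3]
    else: R=cv2.Rodrigues(np.array(d["rvec"],float))[0];t=np.array(d["tvec"],float).ravel()
    return K,D,R,t
def ray(c,uv,z):
    K,D,R,t=c
    n=cv2.undistortPoints(np.array(uv,float).reshape(-1,1,2),K,D).reshape(-1,2)
    v=np.c_[n,np.ones(len(n))]@R; o=-R.T@t
    return o+v*((z-o[2])/v[:,2])[:,None]
def proj(c,P):
    K,D,R,t=c; return cv2.projectPoints(np.array(P,float).reshape(-1,1,3),cv2.Rodrigues(R)[0],t,K,D)[0].reshape(-1,2)
HUE={"orange":(5,16),"blue":(105,125)}
def caps(img,col,smin=150,amin=20):
    h=cv2.cvtColor(img,cv2.COLOR_BGR2HSV); lo,hi=HUE[col]
    m=cv2.inRange(h,(lo,smin,70),(hi,255,255)); n,l,s,c=cv2.connectedComponentsWithStats(m)
    return [(c[i].round(1).tolist(),int(s[i,4])) for i in range(1,n) if s[i,4]>amin]
def where():
    o=ctrl.get_obs();M=Ro.from_rotvec(o["tool_rot"]).as_matrix()
    return o,M
E
python3 - <<'E'
from h import *
d=ctrl.get_image("top"); c=cam(d); cr=lambda L:np.array(L,float)/2.1+[140,120]
s=ray(c,cr([(174,192),(410,173),(427,353),(190,374)]),.05); print("housing",s.round(3).tolist())
e=[s[1]-s[0],s[2]-s[3]]; 
print([np.linalg.norm(x) for x in e],[np.degrees(np.arctan2(-x[0],-x[1])) for x in e], "ctr",s.mean(0))
print("caps",caps(d["image"],"orange"),caps(d["image"],"blue"))
print("startbtn",ray(c,cr([(399,317)]),.07),"red",ray(c,cr([(197,271)]),.29))
print("rackgr",ray(c,cr([(530,248),(530,299),(530,350)]),.022).round(3).tolist())
print("rackcorn",ray(c,cr([(492,220),(566,220),(567,379),(492,379)]),.008).round(3).tolist())
print("orange ends",ray(c,cr([(250,222),(341,214),(274,329),(362,320)]),.095).round(3).tolist())
print("blue ends",ray(c,cr([(643,217),(731,210),(649,292),(734,278)]),.02).round(3).tolist())
print("grooveMid",ray(c,cr([(312,272)]),.08))
d=ctrl.get_image("side"); c=cam(d); cr=lambda L:np.array(L,float)*320/580+[180,150]
print("S red tip",cr([(221,37)])); g=cv2.cvtColor(d["image"],cv2.COLOR_BGR2HSV)
print("S housing",ray(c,cr([(187,305),(350,263)]),.05).round(3).tolist(),"btn",ray(c,cr([(217,268)]),.07).round(3).tolist())
print("S rack",ray(c,cr([(170,378),(333,357),(349,408),(180,443)]),.008).round(3).tolist())
print("S rackgr",ray(c,cr([(205,400),(259,391),(312,383)]),.022).round(3).tolist())
E
```

```text
housing [[0.646, 0.319, 0.05], [0.665, 0.022, 0.05], [0.44, 0.005, 0.05], [0.418, 0.3, 0.05]]
[np.float64(0.29715802341974235), np.float64(0.29588421484980415)] [np.float64(-3.6664388890227393), np.float64(-4.199322961855745)] ctr [0.54203067 0.1616932  0.05      ]
caps [([391.5, 163.8], 293), ([262.9, 224.9], 98), ([308.2, 272.5], 73)] [([396.2, 156.3], 112), ([14.7, 226.2], 1033), ([450.9, 223.0], 100), ([485.2, 252.1], 100)]
startbtn [[0.48488959 0.03947457 0.07      ]] red [[0.53583355 0.24955958 0.29      ]]
rackgr [[0.57, -0.13, 0.022], [0.505, -0.128, 0.022], [0.44, -0.127, 0.022]]
rackcorn [[0.608, -0.083, 0.008], [0.606, -0.179, 0.008], [0.402, -0.175, 0.008], [0.404, -0.079, 0.008]]
orange ends [[0.602, 0.218, 0.095], [0.61, 0.108, 0.095], [0.473, 0.19, 0.095], [0.482, 0.084, 0.095]]
blue ends [[0.607, -0.276, 0.02], [0.615, -0.39, 0.02], [0.511, -0.281, 0.02], [0.527, -0.391, 0.02]]
grooveMid [[0.54136154 0.14479297 0.08      ]]
S red tip [[301.93103448 170.4137931 ]]
S housing [[0.438, 0.001, 0.05], [0.661, 0.03, 0.05]] btn [[0.484, 0.039, 0.07]]
S rack [[0.403, -0.077, 0.008], [0.608, -0.088, 0.008], [0.606, -0.168, 0.008], [0.403, -0.174, 0.008]]
S rackgr [[0.44, -0.13, 0.022], [0.505, -0.131, 0.022], [0.569, -0.133, 0.022]]
```

```bash
cat >> h.py <<'E'
def to(p,yaw):
    "remaining shift in tool axes (mm) to TCP target p after turning so that tool y has yaw (deg); turn about tool z (deg)"
    o,M=where(); cur=np.degrees(np.arctan2(M[1,1],M[0,1])); turn=(cur-yaw+180)%360-180
    dw=np.array(p)-o["tool_pos"]; T=Ro.from_euler('z',-turn,degrees=True).as_matrix() if 0 else None
    y=np.radians(yaw); ty=np.array([np.cos(y),np.sin(y),0]); tz=np.array([0,0,-1.]); tx=np.cross(ty,tz)
    print("t",round(o["t"],2),"TCP",o["tool_pos"].round(4),"turn",round(turn,2),"tilt",np.degrees(np.arccos(-M[2,2])).round(2),"shift mm after turn",(np.array([tx@dw,ty@dw,tz@dw])*1e3).round(1),"open",round(o["opening"]*1e3,1),"F",o["contact_force"].round(1))
E
python3 -m jog '[1,0,0,-0.02,0,0,9.37, 1,0,0,-0.02,0,0,9.37, 1,0,0,-0.02,0,0,9.37, 1,0,0,-0.02,0,0,9.37, 1,0,0,-0.02,0,0,9.37, 1,0,0,-0.02,0,0,9.37, 1,0,0,0,0,0,9.37]' 60
python3 - <<'E'
from h import *
to((.535,.255,.33),3.9); print(np.array(ctrl.get_image("wrist")["mount"]).round(3).tolist(), ctrl.get_obs()["q"])
E
```

```text
t: 2.17
tool_pos: [0.2198, 0.5859, 0.3541]
tool_rot: [-2.151, -2.288, -0.007]
contact_force: [-0.8, 0.2, 0.2]
opening: 0.0853
t 2.17 TCP [0.2198 0.5859 0.3541] turn -0.36 tilt 0.25 shift mm after turn [-351.6  292.    24.1] open 85.3 F [-0.8  0.2  0.2]
[[-0.001, -0.952, -0.305, 0.078], [1.0, -0.001, 0.0, 0.0], [-0.0, -0.305, 0.952, -0.142], [0.0, 0.0, 0.0, 1.0]] [1.09299217e+00 8.86965734e-03 1.45815116e+00 8.70168078e-06
 1.67206787e+00 1.03437440e+00]
```

```bash
python3 -m jog '[1,-0.039,0.0325,0,0,0,0, 1,-0.039,0.0325,0,0,0,0, 1,-0.039,0.0325,0,0,0,0, 1,-0.039,0.0325,0,0,0,0, 1,-0.039,0.0325,0,0,0,0, 1,-0.039,0.0325,0,0,0,0, 1,-0.039,0.0325,0,0,0,0, 1,-0.039,0.0325,0,0,0,0, 1,-0.039,0.032,0,0,0,0, 1,0,0,0,0,0,0]'
python3 - <<'E'
from h import *
to((.535,.255,.33),3.9); o=ctrl.get_obs(); d=ctrl.get_image("wrist"); c=cam(d,o)
im=d["image"].copy()
a=np.radians(3.9); X=np.array([np.cos(a),np.sin(a),0]);Y=np.array([-np.sin(a),np.cos(a),0]);C=np.array([.542,.149,0])
H=C+.131*Y+[0,0,.161]; pts=[H,H+.110*(-np.sin(.227)*Y+np.array([0,0,np.cos(.227)])),H+.138*(-np.sin(.227)*Y+np.array([0,0,np.cos(.227)]))]+[C+k*X+[0,0,.091] for k in(-.065,0,.065)]
for p in proj(c,pts): cv2.drawMarker(im,(int(p[0]),int(p[1])),(255,0,255),0,14,2)
cv2.imwrite("pics/w1.png",im)
E
```

```text
t: 3.48
tool_pos: [0.5359, 0.2521, 0.3504]
tool_rot: [-2.148, -2.292, 0.002]
contact_force: [-0.6, 0.7, -0.1]
opening: 0.0856
t 3.48 TCP [0.5359 0.2521 0.3504] turn -0.2 tilt 0.08 shift mm after turn [ 2.9 -0.7 20.4] open 85.6 F [-0.6  0.7 -0.1]
```

View pics/w1.png

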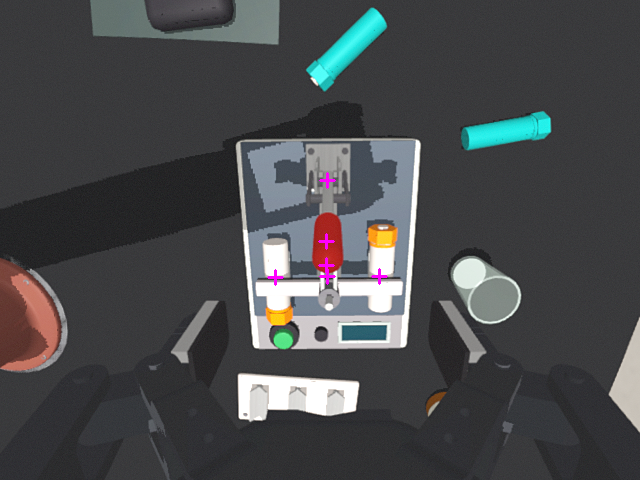

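The projected model fits the picture: hinge at 327,180, grip at 326,241 and the cradles on the vessels. I'll take the handle now.

```bash
python3 -m jog '[1,0.003,-0.0007,0.025,0,0,0, 1,0,0,0.025,0,0,0, 1,0,0,0.025,0,0,0, 1,0,0,0.026,0,0,0, 0,0,0,0,0,0,0, 0,0,0,0,0,0,0, 0,0,0,0,0,0,0, 0,0,0,0,0,0,0, 0,0,0,0,0,0,0, 0,0,0,0,0,0,0]' 40
python3 -c "
from h import *
to((.535,.255,.249),3.9)"
```

```text
t: 4.78
tool_pos: [0.5348, 0.258, 0.2521]
tool_rot: [2.144, 2.293, 0.006]
contact_force: [4.7, 1.1, 4.1]
opening: 0.0189
t 4.78 TCP [0.5348 0.258  0.2521] turn -0.05 tilt 0.26 shift mm after turn [-3.   0.   3.1] open 18.9 F [4.7 1.1 4.1]
```

```bash
python3 -m jog '[0,0.0151,0,-0.0024,0,0,0, 0,0.0173,0,-0.0001,0,0,0, 0,0.017,0,0.0025,0,0,0, 0,0.0165,0,0.0052,0,0,0, 0,0.0155,0,0.0077,0,0,0, 0,0.014,0,0.01,0,0,0, 0,0.0123,0,0.0121,0,0,0, 0,0.0103,0,0.0139,0,0,0, 0,0.008,0,0.0153,0,0,0, 0,0.0044,0,0.0127,0,0,0]'
python3 -m jog '[0,0.0023,0,0.0093,0,0,0, 0,0,0,0.004,0,0,0, 0,0,0,0,0,0,0, 0,0,0,0,0,0,0]'
python3 - <<'E'
from h import *
to((.526,.388,.163),3.9); o=ctrl.get_obs(); d=ctrl.get_image("side"); cv2.imwrite("pics/s2.png",cv2.resize(d["image"][130:350,200:480],(700,550)))
E
```

```text
t: 6.02
tool_pos: [0.5254, 0.3886, 0.1747]
tool_rot: [2.145, 2.295, 0.004]
contact_force: [2.2, 1.4, 4.8]
opening: 0.0183
t: 6.52
tool_pos: [0.5251, 0.3912, 0.1609]
tool_rot: [-2.145, -2.294, -0.005]
contact_force: [4.1, 5.0, 2.4]
opening: 0.0189
t 6.53 TCP [0.5251 0.3912 0.1609] turn -0.06 tilt 0.19 shift mm after turn [-3.2  0.7 -2.1] open 18.9 F [4.1 5.  2.4]
```

View pics/s2.png

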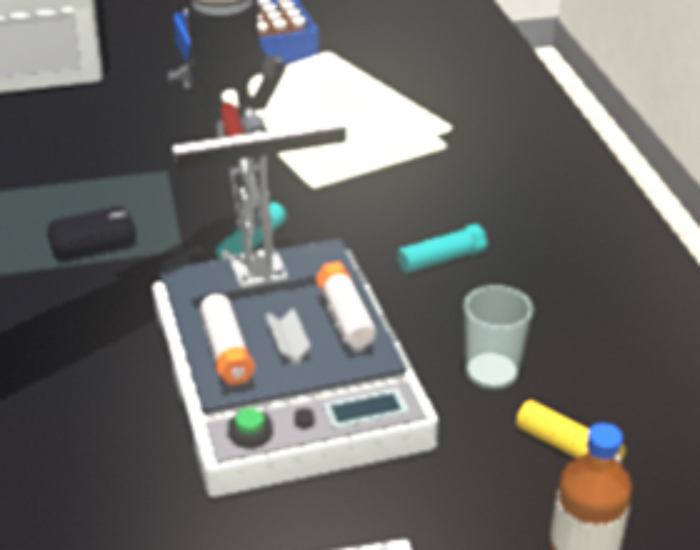

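The clamp is open and the middle groove is empty. I'll release and lift, and turn the tool 180° so the camera side faces away from the raised presser. Then I'll move over the +x orange vessel.

```bash
python3 -m jog '[1,0,0,0,0,0,0, 1,0,0,0,0,0,0, 1,0,0,0,0,0,0, 1,0,0,-0.03,0,0,0, 1,0,0,-0.04,0,0,0, 1,0,0,-0.04,0,0,-10, 1,0,0,-0.04,0,0,-10, 1,0,0,-0.04,0,0,-10, 1,0,0,0,0,0,-10, 1,0,0,0,0,0,-10]' 60
python3 -m jog '[1,0,0,0,0,0,-10, 1,0,0,0,0,0,-10, 1,0,0,0,0,0,-10, 1,0,0,0,0,0,-10, 1,0,0,0,0,0,-10, 1,0,0,0,0,0,-10, 1,0,0,0,0,0,-10, 1,0,0,0,0,0,-10, 1,0,0,0,0,0,-10, 1,0,0,0,0,0,-10]'
python3 -m jog '[1,0,0,0,0,0,-10, 1,0,0,0,0,0,-10, 1,0,0,0,0,0,-10, 1,0,0,0,0,0,0]'
python3 -c "
from h import *
to((.6065,.155,.20),183.9);print(ctrl.get_obs()['q'])"
```

```text
t: 7.82
tool_pos: [0.5246, 0.3899, 0.3508]
tool_rot: [0.966, 2.989, 0.001]
contact_force: [0.5, 0.0, 0.3]
opening: 0.0854
t: 9.07
tool_pos: [0.5243, 0.3897, 0.3496]
tool_rot: [1.668, -2.661, -0.0]
contact_force: [-0.5, -0.6, 0.0]
opening: 0.0856
t: 9.57
tool_pos: [0.5244, 0.3898, 0.3497]
tool_rot: [2.292, -2.147, -0.0]
contact_force: [0.4, 0.9, -0.3]
opening: 0.0853
t 9.57 TCP [0.5244 0.3898 0.3497] turn -0.17 tilt 0.05 shift mm after turn [239.8 -66.  149.7] open 85.3 F [ 0.4  0.9 -0.3]
[ 5.25407972e-01  7.74209093e-02  1.39267945e+00 -1.52344834e-05
  1.67243282e+00 -2.68128980e+00]
```

```bash
python3 -m jog '[1,0.04,-0.011,0,0,0,0, 1,0.04,-0.011,0,0,0,0, 1,0.04,-0.011,0,0,0,0, 1,0.04,-0.011,0,0,0,0, 0.65,0.04,-0.011,0,0,0,0, 0.65,0.04,-0.011,0,0,0,0, 0.65,0,0,0.04,0,0,0, 0.65,0,0,0.04,0,0,0, 0.65,0,0,0,0,0,0]'
python3 - <<'E'
from h import *
to((.6065,.155,.081),183.9); o=ctrl.get_obs(); d=ctrl.get_image("wrist"); c=cam(d,o)
im=d["image"].copy()
a=np.radians(3.9); X=np.array([np.cos(a),np.sin(a),0]);Y=np.array([-np.sin(a),np.cos(a),0]);C=np.array([.542,.149,0])
pts=[C+k*X+j*Y+[0,0,.091] for k in(-.065,0,.065) for j in (-.045,0,.045)]
for p in proj(c,pts): cv2.drawMarker(im,(int(p[0]),int(p[1])),(255,0,255),0,14,1)
cv2.imwrite("pics/w3.png",im)
E
```

```text
t: 10.7
tool_pos: [0.6043, 0.1544, 0.2654]
tool_rot: [2.287, -2.144, -0.009]
contact_force: [0.4, 0.3, 0.1]
opening: 0.0557
t 10.7 TCP [0.6043 0.1544 0.2654] turn -0.2 tilt 0.5 shift mm after turn [ -0.4  -2.2 184.4] open 55.7 F [0.4 0.3 0.1]
```

View pics/w3.png

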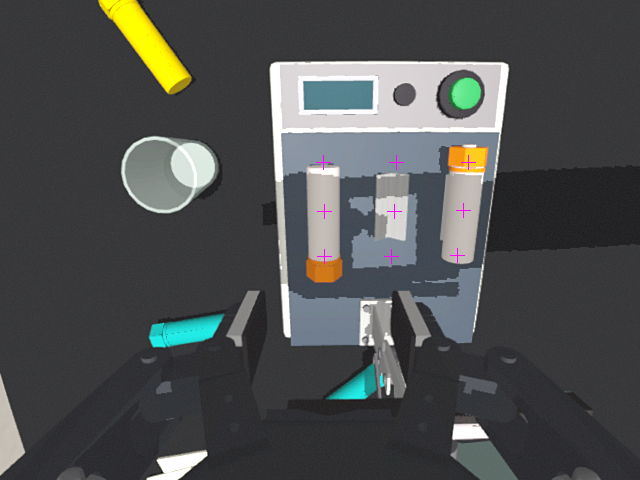

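```bash
python3 - <<'E'
from h import *
o,M=where(); d=ctrl.get_image("wrist"); c=cam(d,o)
cv2.imwrite("pics/w3z.png",cv2.resize(d["image"][50:300,290:500],(672,800))[:600])
print("groove",ray(c,[(393,174),(391,241)],.083).round(4).tolist())
print("o3",ray(c,[(324,168),(324,258)],.100).round(4).tolist(),"o1",ray(c,[(464,172),(458,262)],.100).round(4).tolist(),"btn",ray(c,[(467,94)],.07).round(4))
E
```

```text
groove [[0.5473, 0.1166, 0.083], [0.5414, 0.1823, 0.083]]
o3 [[0.6118, 0.1134, 0.1], [0.6066, 0.1978, 0.1]] o1 [[0.4875, 0.1085, 0.1], [0.4778, 0.1939, 0.1]] btn [[0.4851 0.0406 0.07  ]]
```

```bash
python3 -m jog '[0.65,0,-0.0037,0.04,0,0,0, 0.65,0,0,0.04,0,0,0, 0.65,0,0,0.04,0,0,0, 0.65,0,0,0.03,0,0,0, 0.65,0,0,0.02,0,0,0, 0.65,0,0,0.01,0,0,0, 0.65,0,0,0,0,0,0]' 60
python3 -c "
from h import *
to((.608,.155,.081),183.9)"
```

```text
t: 11.68
tool_pos: [0.6107, 0.1553, 0.0907]
tool_rot: [-2.294, 2.145, -0.001]
contact_force: [-0.2, 0.2, -0.3]
opening: 0.0554
t 11.68 TCP [0.6107 0.1553 0.0907] turn -0.06 tilt 0.04 shift mm after turn [0.1 2.7 9.7] open 55.4 F [-0.2  0.2 -0.3]
```

```bash
python3 -m jog '[0.65,0,0.0015,0.0097,0,0,0, 0.65,0,0,0,0,0,0, 0,0,0,0,0,0,0, 0,0,0,0,0,0,0, 0,0,0,0,0,0,0, 0,0,0,0,0,0,0, 0,0,0,0,0,0,0, 0,0,0,0,0,0,0]' 60
python3 -c "
from h import *
to((.608,.155,.081),183.9)"
```

```text
t: 12.68
tool_pos: [0.6076, 0.155, 0.0813]
tool_rot: [2.293, -2.143, -0.003]
contact_force: [-6.1, -0.7, 5.8]
opening: 0.0282
t 12.68 TCP [0.6076 0.155  0.0813] turn -0.03 tilt 0.19 shift mm after turn [ 0.1 -0.4  0.3] open 28.2 F [-6.1 -0.7  5.8]
```

```bash
python3 -m jog '[0,0,0,-0.02,0,0,0, 0,0,0,-0.045,0,0,0, 0,0.03,0,-0.045,0,0,0, 0,0.04,0,-0.045,0,0,0, 0,0.04,0,-0.03,0,0,0, 0,0.04,0,0,0,0,10.3, 0,0,0,0,0,0,10.3, 0,0,0,0,0,0,10.3, 0,0,0,0,0,0,10.3, 0,0,0,0,0,0,10.3]'
python3 -m jog '[0,0,0,0,0,0,10.3, 0,0,0,0,0,0,10.3, 0,0,0,0,0,0,10.3, 0,0,0,0,0,0,10.3, 0,0,0,0,0,0,10.3, 0,0,0,0,0,0,10.3, 0,0,0,0,0,0,10.3, 0,0,0,0,0,0,10.3, 0,0,0,0,0,0,10.3, 0,0,0,0,0,0,10.3]'
python3 -m jog '[0,0,0,0,0,0,10.3, 0,0,0,0,0,0,10.3, 0,0,0,0,0,0,10, 0,0,0,0,0,0,0]'
python3 -c "
from h import *
to((.570,-.1307,.026),-1.2)"
```

```text
t: 13.92
tool_pos: [0.6148, 0.0374, 0.2676]
tool_rot: [1.042, -2.957, 0.041]
contact_force: [0.6, -0.6, -2.4]
opening: 0.0283
t: 15.18
tool_pos: [0.6148, 0.0375, 0.2676]
tool_rot: [1.66, 2.647, -0.033]
contact_force: [-0.3, 0.7, -2.4]
opening: 0.0279
t: 15.68
tool_pos: [0.6147, 0.0375, 0.2674]
tool_rot: [2.288, 2.122, -0.025]
contact_force: [-0.3, -0.2, -2.2]
opening: 0.0281
t 15.68 TCP [0.6147 0.0375 0.2674] turn -3.11 tilt 1.55 shift mm after turn [-169.1  -41.2  241.4] open 28.1 F [-0.3 -0.2 -2.2]
```

```bash
sed -i 's|    print("t",round|    Rd=np.c_[tx,ty,tz]; dw2=M.T@dw; print("NOW-axes shift mm",(dw2*1e3).round(1),"rotvec deg",np.degrees(Ro.from_matrix(M.T@Rd).as_rotvec()).round(2),"q6",o["q"][5].round(2))\n    print("t",round|' h.py
python3 -m jog '[0,-0.04,-0.01,0,0,0,0, 0,-0.04,-0.01,0,0,0,0, 0,-0.04,-0.01,0.02,0,0,0, 0,-0.04,-0.01,0.03,0,0,0, 0,0,0,0.03,0,0,0, 0,0,0,0.03,0,0,0, 0,0,0,0.03,0,0,0, 0,0,0,0,0,0,0]'
python3 -c "
from h import *
to((.570,-.1307,.026),-1.2)"
```

```text
t: 16.68
tool_pos: [0.5605, -0.122, 0.1279]
tool_rot: [2.292, 2.126, -0.031]
contact_force: [-0.4, 0.1, -1.3]
opening: 0.0279
NOW-axes shift mm [ -5.4  10.3 102.1] rotvec deg [-0.17  1.44 -3.1 ] q6 -0.25
t 16.68 TCP [ 0.5605 -0.122   0.1279] turn -3.11 tilt 1.45 shift mm after turn [ -8.5   9.6 101.9] open 27.9 F [-0.4  0.1 -1.3]
```

```bash
python3 -m jog '[0,-0.0054,0.0103,0.02,-0.17,1.44,-3.1, 0,0,0,0.03,0,0,0, 0,0,0,0.02,0,0,0, 0,0,0,0,0,0,0, 0,0,0,0,0,0,0]'
python3 - <<'E'
from h import *
to((.570,-.1307,.026),-1.2)
for n in("top","side"):
    d=ctrl.get_image(n); c=cam(d); p=caps(d["image"],"orange"); print(n,p)
cv2.imwrite("pics/s4.png",cv2.resize(d["image"][290:430,220:460],(720,420)))
E
```

```text
t: 17.3
tool_pos: [0.5736, -0.1296, 0.0622]
tool_rot: [2.241, 2.191, 0.006]
contact_force: [0.3, -0.3, -2.8]
opening: 0.0279
NOW-axes shift mm [-1.  -3.9 36.2] rotvec deg [ 0.44  0.15 -0.09] q6 -0.33
t 17.3 TCP [ 0.5736 -0.1296  0.0622] turn -0.09 tilt 0.46 shift mm after turn [-1.1 -3.6 36.2] open 27.9 F [ 0.3 -0.3 -2.8]
top [([391.5, 163.7], 290), ([308.0, 272.2], 80)]
side [([293.4, 276.5], 96), ([437.6, 325.1], 577), ([432.3, 356.8], 68), ([358.6, 363.6], 142)]
```

View pics/s4.png

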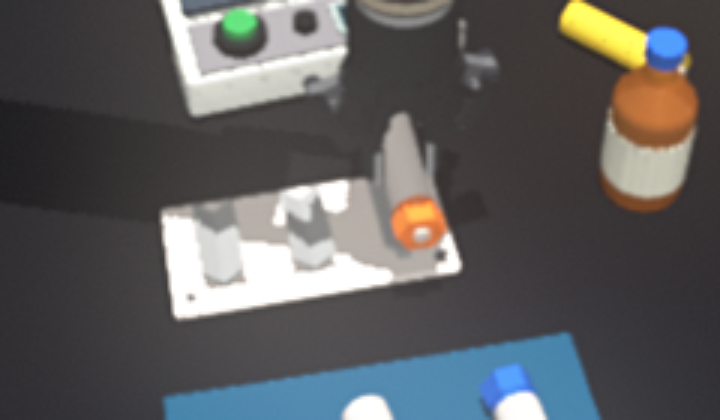

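```bash
python3 - <<'E'
from h import *
d=ctrl.get_image("side"); print(ray(cam(d),[(359.5,367.5)],.072))
E
python3 -m jog '[0,-0.001,-0.0037,0.015,0.4,0,0, 0,0,0,0.014,0,0,0, 0,0,0,0,0,0,0, 0,0,0,0,0,0,0]'
python3 -c "
from h import *
to((.570,-.1307,.026),-1.2)"
```

```text
[[ 0.56936949 -0.1904183   0.072     ]]
t: 17.95
tool_pos: [0.5687, -0.1303, 0.0313]
tool_rot: [-2.246, -2.195, 0.004]
contact_force: [0.2, 0.3, -1.7]
opening: 0.0279
NOW-axes shift mm [-0.4  1.3  5.3] rotvec deg [-0.13  0.09 -0.12] q6 -0.33
t 17.95 TCP [ 0.5687 -0.1303  0.0313] turn -0.12 tilt 0.16 shift mm after turn [-0.4  1.3  5.3] open 27.9 F [ 0.2  0.3 -1.7]
```

```bash
python3 -m jog '[0,0,0.0013,0.004,0,0,0, 0,0,0,0.002,0,0,0, 0,0,0,0,0,0,0]'
python3 -m jog '[0.6,0,0,0,0,0,0, 0.6,0,0,0,0,0,0, 0.6,0,0,0,0,0,0, 0.6,0,0,-0.02,0,0,0, 0.6,0,0,-0.04,0,0,0, 0.65,0,0,-0.05,0,0,0, 0.65,0,0,-0.05,0,0,0, 0.65,0,0,-0.05,0,0,0, 0.65,0,0,-0.03,0,0,0]'
python3 - <<'E'
from h import *
to((.478,.148,.30),3.9)
d=ctrl.get_image("top"); c=cam(d); cv2.imwrite("pics/t5.png",cv2.resize(d["image"][140:320,210:510],(800,480),interpolation=2))
for q in("orange1","blue1"): print([(round(b["p"],2),np.round(b["box"]).astype(int).tolist()) for b in ctrl.boxes_of(q,d)])
print(caps(d["image"],"orange",110),caps(d["image"],"blue"))
E
```

```text
t: 18.32
tool_pos: [0.5703, -0.1304, 0.0257]
tool_rot: [2.247, 2.196, -0.004]
contact_force: [0.8, -0.1, -1.9]
opening: 0.028
t: 19.45
tool_pos: [0.5716, -0.1303, 0.2713]
tool_rot: [2.242, 2.192, 0.001]
contact_force: [0.2, -0.1, -0.3]
opening: 0.0551
NOW-axes shift mm [275.9 -99.8 -30.2] rotvec deg [ 0.26  0.24 -5.21] q6 -0.33
t 19.45 TCP [ 0.5716 -0.1303  0.2713] turn -5.21 tilt 0.35 shift mm after turn [284.  -74.4 -28.7] open 55.1 F [ 0.2 -0.1 -0.3]
[(0.88, [341, 157, 37, 34]), (0.76, [292, 273, 45, 13]), (0.7, [186, 252, 36, 38]), (0.68, [220, 166, 17, 41]), (0.63, [384, 237, 16, 10])]
[(0.75, [477, 253, 25, 12]), (0.4, [484, 221, 13, 14])]
[([391.5, 163.8], 306), ([464.5, 239.8], 32), ([307.9, 272.5], 109), ([398.0, 295.6], 23), ([413.5, 299.5], 21), ([425.2, 304.0], 23)] [([396.2, 156.2], 112), ([14.8, 226.1], 1062), ([485.2, 252.2], 100)]
```

View pics/t5.png

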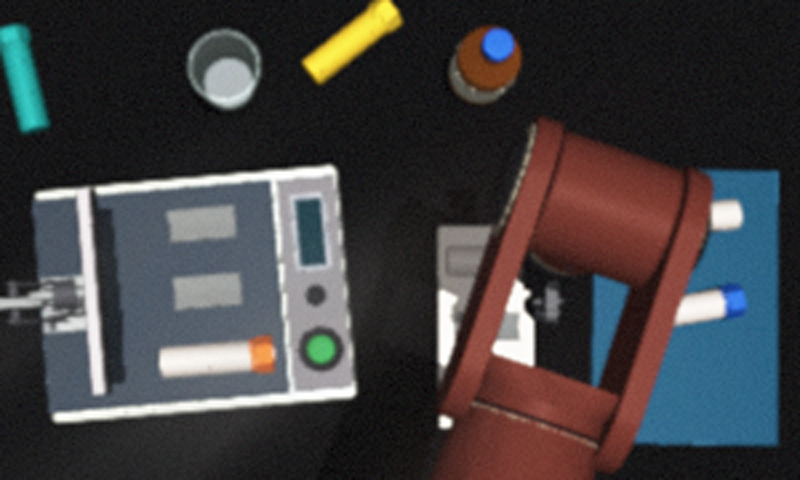

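```bash
python3 -m jog '[0.65,0.038,-0.0143,-0.004,0,0,0, 0.65,0.038,-0.0143,-0.004,0,0,0, 0.65,0.038,-0.0143,-0.004,0,0,0, 0.65,0.038,-0.0143,-0.004,0,0,0, 0.65,0.038,-0.0143,-0.004,0,0,0, 0.65,0.038,-0.0143,-0.004,0,0,0, 0.65,0.038,-0.0143,-0.004,0,0,-5, 0.65,0,0,0,0,0,-10, 0.65,0,0,0,0,0,-10, 0.65,0,0,0,0,0,-10]'
python3 -m jog '[0.65,0,0,0,0,0,-10, 0.65,0,0,0,0,0,-10, 0.65,0,0,0,0,0,-10, 0.65,0,0,0,0,0,-10, 0.65,0,0,0,0,0,-10, 0.65,0,0,0,0,0,-10, 0.65,0,0,0,0,0,-10, 0.65,0,0,0,0,0,-10, 0.65,0,0,0,0,0,-10, 0.65,0,0,0,0,0,-10]'
python3 -m jog '[0.65,0,0,0,0,0,-10, 0.65,0,0,0,0,0,-10, 0.65,0,0,0,0,0,-10, 0.65,0,0,0,0,0,-10, 0.65,0,0,0,0,0,-10, 0.65,0,0,0,0,0,0]'
python3 - <<'E'
from h import *
to((.4785,.149,.081),183.9); d=ctrl.get_image("wrist"); 
d=ctrl.get_image("top"); c=cam(d); f=lambda L:np.array(L,float)/2.667+[210,140]
print("cr2",ray(c,f([(208,290)]),.083),"cr3",ray(c,f([(201,223)]),.083),"o1 body ends",ray(c,f([(160,361),(251,355)]),.095))
E
```

```text
t: 20.85
tool_pos: [0.4757, 0.1384, 0.2914]
tool_rot: [-1.473, -2.772, 0.007]
contact_force: [-0.6, -0.6, 0.2]
opening: 0.0552
t: 22.1
tool_pos: [0.4758, 0.1381, 0.2913]
tool_rot: [1.175, -2.908, 0.0]
contact_force: [-0.2, 0.3, 0.4]
opening: 0.0556
t: 22.85
tool_pos: [0.476, 0.1382, 0.2916]
tool_rot: [2.286, -2.148, -0.003]
contact_force: [-0.7, -0.1, -0.7]
opening: 0.0555
NOW-axes shift mm [-11.1  -4.1 210.6] rotvec deg [ 0.26 -0.11 -0.33] q6 -3.07
t 22.85 TCP [0.476  0.1382 0.2916] turn -0.33 tilt 0.28 shift mm after turn [-10.6  -3.3 210.6] open 55.5 F [-0.7 -0.1 -0.7]
cr2 [[0.54327842 0.14605899 0.083     ]] cr3 [[0.6078128  0.15201021 0.083     ]] o1 body ends [[0.47616902 0.19161878 0.095     ]
 [0.48053338 0.10528693 0.095     ]]
```

```bash
python3 -m jog '[0.65,-0.009,-0.0035,0.04,0,0,0, 0.65,0,0,0.04,0,0,0, 0.65,0,0,0.04,0,0,0, 0.65,0,0,0.04,0,0,0, 0.65,0,0,0.03,0,0,0, 0.65,0,0,0.01,0,0,0, 0.65,0,0,0,0,0,0]' 60
python3 -c "
from h import *
to((.4785,.147,.081),183.9)"
```

```text
t: 23.82
tool_pos: [0.4791, 0.1471, 0.0931]
tool_rot: [2.288, -2.148, -0.001]
contact_force: [-0.1, 0.8, 0.5]
opening: 0.0556
NOW-axes shift mm [ 0.   0.6 12.1] rotvec deg [ 0.15 -0.1  -0.27] q6 -3.05
t 23.82 TCP [0.4791 0.1471 0.0931] turn -0.27 tilt 0.18 shift mm after turn [ 0.   0.6 12.1] open 55.6 F [-0.1  0.8  0.5]
```

```bash
python3 -m jog '[0.65,0,0.0006,0.012,0,0,0, 0.65,0,0,0,0,0,0, 0,0,0,0,0,0,0, 0,0,0,0,0,0,0, 0,0,0,0,0,0,0, 0,0,0,0,0,0,0, 0,0,0,0,0,0,0, 0,0,0,0,0,0,0]' 60
python3 -m jog '[0,0,0,-0.02,0,0,0, 0,0,0,-0.045,0,0,0, 0,0,0,-0.045,0,0,0, 0,0,0,-0.045,0,0,0, 0,0,0,-0.045,0,0,10.3, 0,0,0,0,0,0,10.3, 0,0,0,0,0,0,10.3, 0,0,0,0,0,0,10.3, 0,0,0,0,0,0,10.3, 0,0,0,0,0,0,10.3]'
python3 -m jog '[0,0,0,0,0,0,10.3, 0,0,0,0,0,0,10.3, 0,0,0,0,0,0,10.3, 0,0,0,0,0,0,10.3, 0,0,0,0,0,0,10.3, 0,0,0,0,0,0,10.3, 0,0,0,0,0,0,10.3, 0,0,0,0,0,0,10.3, 0,0,0,0,0,0,10.3, 0,0,0,0,0,0,10.3]'
python3 -m jog '[0,0,0,0,0,0,10.3, 0,0,0,0,0,0,10, 0,0,0,0,0,0,0]'
python3 -c "
from h import *
to((.440,-.1279,.07),-1.2)"
```

```text
t: 24.82
tool_pos: [0.4778, 0.1471, 0.0822]
tool_rot: [2.288, -2.146, -0.003]
contact_force: [-6.6, -0.6, 7.6]
opening: 0.0279
t: 26.08
tool_pos: [0.4788, 0.1474, 0.2811]
tool_rot: [0.853, -3.021, 0.002]
contact_force: [0.4, -0.6, -2.3]
opening: 0.0279
t: 27.32
tool_pos: [0.4788, 0.1474, 0.2811]
tool_rot: [-1.834, -2.55, 0.004]
contact_force: [-0.3, -0.1, -1.9]
opening: 0.0281
t: 27.7
tool_pos: [0.4789, 0.1474, 0.2811]
tool_rot: [2.247, 2.196, -0.004]
contact_force: [-1.0, -0.4, -2.0]
opening: 0.0279
NOW-axes shift mm [-275.7  -32.2  211.7] rotvec deg [-0.1   0.11 -0.11] q6 0.17
t 27.7 TCP [0.4789 0.1474 0.2811] turn -0.11 tilt 0.15 shift mm after turn [-276.   -33.1  211.1] open 27.9 F [-1.  -0.4 -2. ]
```

```bash
python3 -m jog '[0,-0.039,-0.0047,0,0,0,0, 0,-0.039,-0.0047,0,0,0,0, 0,-0.039,-0.0047,0,0,0,0, 0,-0.04,-0.0047,0,0,0,0, 0,-0.04,-0.0047,0,0,0,0, 0,-0.04,-0.0047,0,0,0,0, 0,-0.039,-0.004,0.04,0,0,0, 0,0,0,0.05,0,0,0, 0,0,0,0.05,0,0,0, 0,0,0,0.05,0,0,0]'
python3 -m jog '[0,0,0,0.01,0,0,0, 0,0,0,0,0,0,0]'
python3 - <<'E'
from h import *
to((.440,-.1285,.026),-1.2)
d=ctrl.get_image("side"); c=cam(d); print(caps(d["image"],"orange"))
cv2.imwrite("pics/s6.png",cv2.resize(d["image"][270:480,220:460],(720,630))[:600])
E
```

```text
t: 28.95
tool_pos: [0.4396, -0.1282, 0.0906]
tool_rot: [2.245, 2.196, -0.003]
contact_force: [0.4, -0.5, -1.6]
opening: 0.0281
t: 29.2
tool_pos: [0.44, -0.1281, 0.0825]
tool_rot: [2.247, 2.195, -0.004]
contact_force: [0.9, -0.4, -0.2]
opening: 0.0277
NOW-axes shift mm [-0.2  0.1 56.5] rotvec deg [-0.08  0.11 -0.15] q6 -0.42
t 29.2 TCP [ 0.44   -0.1281  0.0825] turn -0.15 tilt 0.13 shift mm after turn [-0.4  0.  56.5] open 27.7 F [ 0.9 -0.4 -0.2]
[([437.8, 325.1], 566), ([432.9, 356.9], 61), ([356.1, 376.5], 90)]
```

View pics/s6.png

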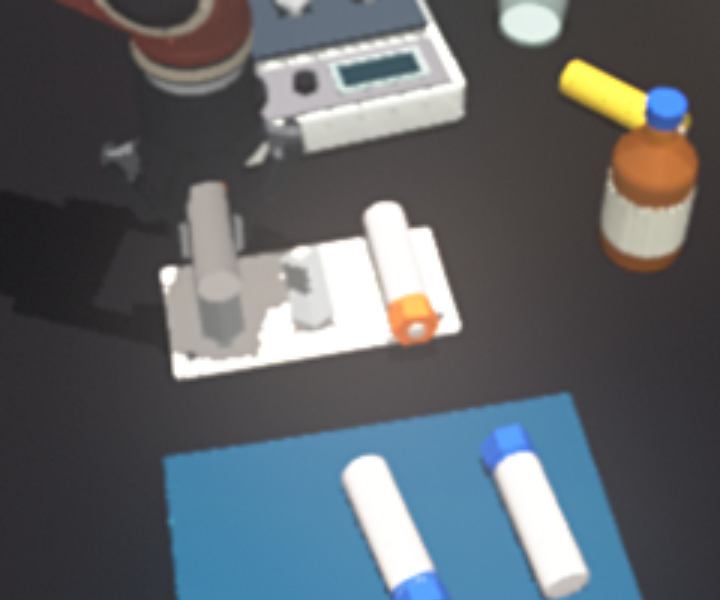

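```bash
python3 - <<'E'
from h import *
d=ctrl.get_image("side"); print(ray(cam(d),[(293,366)],.0925))
E
python3 -m jog '[0,0,0,0.025,0,0,0, 0,0,0,0.02,0,0,0, 0,0,0,0.008,0,0,0, 0,0,0,0.004,0,0,0, 0,0,0,0,0,0,0, 0,0,0,0,0,0,0]'
python3 -m jog '[0.6,0,0,0,0,0,0, 0.6,0,0,0,0,0,0, 0.6,0,0,0,0,0,0, 0.6,0,0,-0.02,0,0,0, 0.6,0,0,-0.04,0,0,0, 0.65,0,0,-0.05,0,0,0, 0.65,0,0,-0.05,0,0,0, 0.65,0,0,-0.05,0,0,0, 0.65,0,0,0,0,0,0]'
python3 - <<'E'
from h import *
to((.515,-.33,.25),10)
d=ctrl.get_image("top"); c=cam(d); cv2.imwrite("pics/t7.png",cv2.resize(d["image"][190:320,350:520],(784,600),interpolation=2))
E
```

```text
[[ 0.4373911  -0.17413334  0.0925    ]]
t: 30.05
tool_pos: [0.4406, -0.1287, 0.0263]
tool_rot: [2.247, 2.192, -0.003]
contact_force: [-1.9, 0.2, 3.7]
opening: 0.0278
t: 31.18
tool_pos: [0.4424, -0.1289, 0.2405]
tool_rot: [2.242, 2.187, 0.002]
contact_force: [-0.4, 0.2, -0.0]
opening: 0.0554
NOW-axes shift mm [-199.3   77.7   -7.7] rotvec deg [  0.42   0.39 -11.42] q6 -0.42
t 31.18 TCP [ 0.4424 -0.1289  0.2405] turn -11.41 tilt 0.57 shift mm after turn [-210.7   36.6   -9.5] open 55.4 F [-0.4  0.2 -0. ]
```

View pics/t7.png

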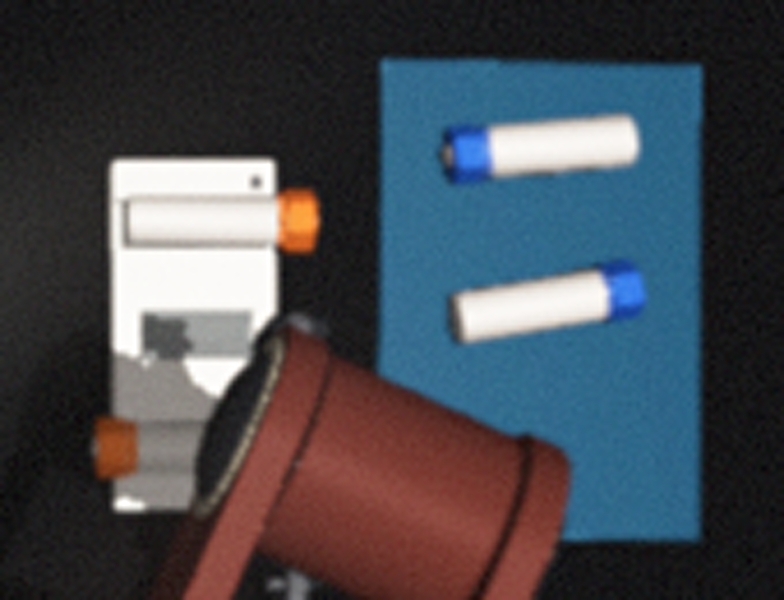

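```bash
python3 - <<'E'
from h import *
d=ctrl.get_image("top"); c=cam(d); f=lambda L:np.array(L,float)/4.612+[350,190]
for n,L in(("A",[(490,152),(638,138)]),("B",[(453,316),(605,297)])):
    p=ray(c,f(L),.02); v=p[1]-p[0]; print(n,p.round(4).tolist(),"mid",p.mean(0).round(4),"len",np.linalg.norm(v).round(4),"jaw yaw",np.degrees(np.arctan2(v[1],v[0]))+90)
    to((*p.mean(0)[:2],.25),np.degrees(np.arctan2(v[1],v[0]))+90)
E
```

```text
A [[0.6081, -0.3031, 0.02], [0.615, -0.3906, 0.02]] mid [ 0.6115 -0.3469  0.02  ] len 0.0877 jaw yaw 4.519194500140259
NOW-axes shift mm [-214.7  176.8  -14.5] rotvec deg [-0.04  0.12 -5.94] q6 -0.42
t 31.27 TCP [ 0.4401 -0.1278  0.2351] turn -5.94 tilt 0.13 shift mm after turn [-231.9  153.7  -14.9] open 55.9 F [ 0.3 -0.1 -0.3]
B [[0.5128, -0.2786, 0.02], [0.5224, -0.368, 0.02]] mid [ 0.5176 -0.3233  0.02  ] len 0.0899 jaw yaw 6.09993022079145
NOW-axes shift mm [-193.5   82.3  -14.5] rotvec deg [-0.04  0.12 -7.52] q6 -0.42
t 31.27 TCP [ 0.4401 -0.1278  0.2351] turn -7.52 tilt 0.13 shift mm after turn [-202.6   56.3  -14.9] open 55.9 F [ 0.3 -0.1 -0.3]
```

```bash
python3 -m jog '[0.8,-0.043,0.0354,0,0,0,0, 0.8,-0.043,0.0354,0,0,0,0, 0.8,-0.043,0.0354,0,0,0,0, 0.8,-0.043,0.0354,0,0,0,0, 0.8,-0.043,0.0354,0,0,0,-6, 0.8,0,0,0.05,0,0,0, 0.8,0,0,0.05,0,0,0, 0.8,0,0,0.05,0,0,0, 0.8,0,0,0.03,0,0,0, 0.8,0,0,0,0,0,0]' 60
python3 -c "
from h import *
to((.6115,-.3469,.005),4.5)"
```

```text
t: 32.52
tool_pos: [0.6076, -0.3448, 0.0483]
tool_rot: [-2.123, -2.3, 0.006]
contact_force: [0.1, -0.9, 0.2]
opening: 0.0682
NOW-axes shift mm [-2.6  4.2 43.3] rotvec deg [-0.6  -0.33  0.08] q6 -0.7
t 32.52 TCP [ 0.6076 -0.3448  0.0483] turn 0.08 tilt 0.68 shift mm after turn [-2.4  3.8 43.3] open 68.2 F [ 0.1 -0.9  0.2]
```

```bash
python3 -m jog '[0.8,-0.0025,0.004,0.02,-0.6,-0.3,0, 0.8,0,0,0.015,0,0,0, 0.8,0,0,0.006,0,0,0, 0.8,0,0,0,0,0,0]' 60
python3 -c "
from h import *
to((.6115,-.3469,.005),4.5)"
python3 -m jog '[0,0,0,0,0,0,0, 0,0,0,0,0,0,0, 0,0,0,0,0,0,0, 0,0,0,0,0,0,0, 0,0,0,0,0,0,0, 0,0,0,0,0,0,0, 0,0,0,0,0,0,0]'
python3 -c "
from h import *
to((.6115,-.3469,.005),4.5)"
```

```text
t: 33.02
tool_pos: [0.6154, -0.3496, 0.0139]
tool_rot: [2.124, 2.301, 0.003]
contact_force: [0.8, 0.2, -0.3]
opening: 0.0683
NOW-axes shift mm [ 3.1 -3.8  8.8] rotvec deg [0.48 0.37 0.08] q6 -0.7
t 33.02 TCP [ 0.6154 -0.3496  0.0139] turn 0.08 tilt 0.6 shift mm after turn [ 3.  -3.7  8.9] open 68.3 F [ 0.8  0.2 -0.3]
t: 33.9
tool_pos: [0.6163, -0.3503, 0.0154]
tool_rot: [2.122, 2.299, 0.003]
contact_force: [-0.2, -0.2, 5.9]
opening: 0.0275
NOW-axes shift mm [ 3.9 -4.7 10.3] rotvec deg [0.59 0.47 0.08] q6 -0.7
t 33.9 TCP [ 0.6163 -0.3503  0.0154] turn 0.09 tilt 0.75 shift mm after turn [ 3.8 -4.6 10.4] open 27.5 F [-0.2 -0.2  5.9]
```

```bash
python3 -m jog '[0.6,0,0,0,0,0,0, 0.6,0,0,0,0,0,0, 0.6,0.0035,0,0.005,0.5,0.4,0, 0.6,0,0,0.0045,0,0,0, 0.6,0,0,0,0,0,0]' 60
python3 -c "
from h import *
to((.6115,-.3469,.005),4.5)"
python3 -m jog '[0,0,0,0,0,0,0, 0,0,0,0,0,0,0, 0,0,0,0,0,0,0, 0,0,0,0,0,0,0, 0,0,0,0,0,0,0, 0,0,0,0,0,0,0]'
python3 -c "
from h import *
to((.6115,-.3469,.005),4.5)"
```

```text
t: 34.52
tool_pos: [0.6148, -0.3458, 0.0033]
tool_rot: [-2.13, -2.307, 0.0]
contact_force: [-1.0, -0.6, 0.3]
opening: 0.051
NOW-axes shift mm [-0.8 -3.4 -1.7] rotvec deg [-0.07 -0.07  0.09] q6 -0.7
t 34.52 TCP [ 0.6148 -0.3458  0.0033] turn 0.09 tilt 0.1 shift mm after turn [-0.8 -3.4 -1.7] open 51.0 F [-1.  -0.6  0.3]
t: 35.28
tool_pos: [0.6156, -0.3465, 0.0048]
tool_rot: [2.13, 2.308, 0.0]
contact_force: [0.2, -0.0, 2.5]
opening: 0.0279
NOW-axes shift mm [-0.1 -4.1 -0.2] rotvec deg [0.03 0.02 0.08] q6 -0.7
t 35.27 TCP [ 0.6156 -0.3465  0.0048] turn 0.08 tilt 0.04 shift mm after turn [-0.1 -4.1 -0.2] open 27.9 F [ 0.2 -0.   2.5]
```

```bash
python3 -m jog '[0,0,0,-0.02,0,0,0, 0,0,0,-0.05,0,0,0, 0,0,0,-0.05,0,0,0, 0,0,0,-0.05,0,0,0, 0,0,0,-0.05,0,0,0, 0,0,0,-0.05,0,0,0, 0,0.03,0,0,0,0,0, 0,0.045,0,0,0,0,0, 0,0.045,0,0,0,0,0, 0,0.045,0,0,0,0,0]'
python3 -m jog '[0,0.045,0,0,0,0,0, 0,0.045,0,0,0,0,0, 0,0.045,0,0,0,0,0, 0,0.045,0,0,0,0,0, 0,0.045,0,0,0,0,0, 0,0.045,0,0,0,0,0, 0,0.03,0,0,0,0,0, 0,0,0,0,0,0,0]'
python3 -c "
from h import *
to((.6085,.153,.28),3.9);print(ctrl.get_obs()['q'])"
```

```text
t: 36.52
tool_pos: [0.6015, -0.1803, 0.2752]
tool_rot: [2.131, 2.308, 0.0]
contact_force: [0.8, 0.3, -1.0]
opening: 0.0284
t: 37.52
tool_pos: [0.5775, 0.119, 0.2752]
tool_rot: [-2.127, -2.312, -0.0]
contact_force: [0.1, -1.3, -1.8]
opening: 0.0283
NOW-axes shift mm [31.3 33.8 -4.8] rotvec deg [ 0.01 -0.01  0.87] q6 -0.01
t 37.52 TCP [0.5775 0.119  0.2752] turn 0.87 tilt 0.02 shift mm after turn [31.8 33.3 -4.8] open 28.3 F [ 0.1 -1.3 -1.8]
[ 7.69917596e-02 -5.34710425e-02  1.64626069e+00  2.24095458e-04
  1.54863926e+00 -6.26119505e-03]
```

```bash
python3 -m jog '[0,0.0157,0.0167,0,0,0,0, 0,0.0157,0.0167,-0.005,0,0,0, 0,0,0,0,0,0,-10, 0,0,0,0,0,0,-10, 0,0,0,0,0,0,-10, 0,0,0,0,0,0,-10, 0,0,0,0,0,0,-10, 0,0,0,0,0,0,-10, 0,0,0,0,0,0,-10, 0,0,0,0,0,0,-10]'
python3 -m jog '[0,0,0,0,0,0,-10, 0,0,0,0,0,0,-10, 0,0,0,0,0,0,-10, 0,0,0,0,0,0,-10, 0,0,0,0,0,0,-10, 0,0,0,0,0,0,-10, 0,0,0,0,0,0,-10, 0,0,0,0,0,0,-10, 0,0,0,0,0,0,-10, 0,0,0,0,0,0,-8.5]'
python3 -c "
from h import *
to((.608,.153,.1),183.7);print(ctrl.get_obs()['q'])"
```

```text
t: 38.78
tool_pos: [0.609, 0.1499, 0.2799]
tool_rot: [-0.141, -3.138, 0.001]
contact_force: [-0.3, 0.2, -2.0]
opening: 0.0282
t: 40.02
tool_pos: [0.6089, 0.1499, 0.2799]
tool_rot: [2.284, -2.156, 0.0]
contact_force: [-0.3, -0.4, -1.5]
opening: 0.0285
NOW-axes shift mm [ -3.2   0.8 179.9] rotvec deg [ 0.   -0.02 -0.4 ] q6 -3.08
t 40.02 TCP [0.6089 0.1499 0.2799] turn -0.4 tilt 0.02 shift mm after turn [ -3.1   0.7 179.9] open 28.5 F [-0.3 -0.4 -1.5]
[ 1.22942416e-01  3.36122371e-02  1.55198328e+00 -3.62300283e-04
  1.55606768e+00 -3.07620358e+00]
```

```bash
python3 -m jog '[0,-0.003,0.0006,0.03,0,0,0, 0,0,0,0.05,0,0,0, 0,0,0,0.05,0,0,0, 0,0,0,0.03,0,0,0, 0,0,0,0,0,0,0, 0,0,0,0,0,0,0]'
python3 - <<'E'
from h import *
to((.608,.153,.080),183.7); d=ctrl.get_image("top")
cv2.imwrite("pics/t8.png",cv2.resize(d["image"][190:310,220:380],(800,600),interpolation=2))
E
```

```text
t: 40.78
tool_pos: [0.6095, 0.1537, 0.1217]
tool_rot: [-2.278, 2.16, -0.003]
contact_force: [0.7, -1.0, -1.1]
opening: 0.0285
NOW-axes shift mm [ 0.6  1.7 41.7] rotvec deg [-0.17  0.01 -0.66] q6 -3.07
t 40.77 TCP [0.6095 0.1537 0.1217] turn -0.66 tilt 0.17 shift mm after turn [ 0.6  1.5 41.7] open 28.5 F [ 0.7 -1.  -1.1]
```

View pics/t8.png

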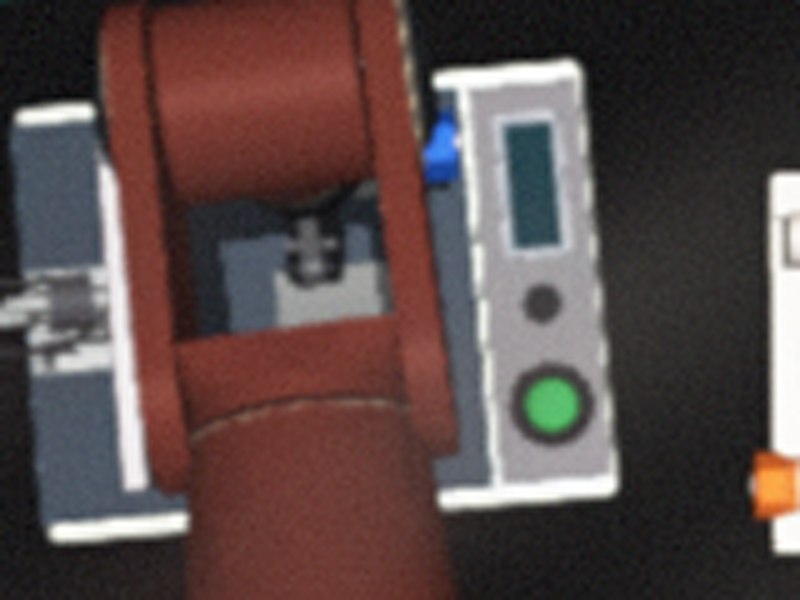

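```bash
python3 - <<'E'
from h import *
d=ctrl.get_image("top"); print(ray(cam(d),[(311.6,219.5)],.135))
E
python3 -m jog '[0,0.0006,0.0015,0.02,0,0,0, 0,0,0,0.012,0,0,0, 0,0,0,0.006,0,0,0, 0,0,0,0,0,0,0]'
python3 -c "
from h import *
to((.608,.153,.080),183.7)"
```

```text
[[0.61224479 0.08357635 0.135     ]]
t: 41.38
tool_pos: [0.607, 0.1536, 0.0819]
tool_rot: [-2.28, 2.16, -0.0]
contact_force: [0.7, -0.1, -0.9]
opening: 0.0283
NOW-axes shift mm [ 0.6 -1.   1.9] rotvec deg [-0.02  0.   -0.61] q6 -3.07
t 41.38 TCP [0.607  0.1536 0.0819] turn -0.61 tilt 0.02 shift mm after turn [ 0.6 -0.9  1.9] open 28.3 F [ 0.7 -0.1 -0.9]
```

```bash
python3 -m jog '[0,0,0,0.003,0,0,0, 0,0,0,0,0,0,0, 0.6,0,0,0,0,0,0, 0.6,0,0,0,0,0,0, 0.6,0,0,0,0,0,0, 0.6,0,0,-0.02,0,0,0, 0.6,0,0,-0.04,0,0,0, 0.65,0,0,-0.05,0,0,0, 0.65,0,0,-0.05,0,0,0, 0.65,0,0,-0.03,0,0,0]'
python3 -m jog '[0.65,0,0,0,0,0,0]'
python3 - <<'E'
from h import *
to((.608,.153,.080),183.7); o=ctrl.get_obs(); d=ctrl.get_image("wrist"); c=cam(d,o)
im=d["image"].copy()
a=np.radians(3.9); X=np.array([np.cos(a),np.sin(a),0]);Y=np.array([-np.sin(a),np.cos(a),0]);C=np.array([.5435,.148,0])
for p in proj(c,[C+k*X+j*Y+[0,0,.106] for k in(0,.065) for j in (-.045,0,.045)]): cv2.drawMarker(im,(int(p[0]),int(p[1])),(255,0,255),0,14,1)
cv2.imwrite("pics/w9.png",im)
E
```

```text
t: 42.62
tool_pos: [0.6079, 0.1536, 0.2743]
tool_rot: [-2.277, 2.157, -0.007]
contact_force: [0.2, -0.4, -0.3]
opening: 0.0555
t: 42.75
tool_pos: [0.6086, 0.1537, 0.2742]
tool_rot: [-2.275, 2.156, -0.009]
contact_force: [0.6, 0.5, -0.3]
opening: 0.0556
NOW-axes shift mm [  0.8   2.4 194.2] rotvec deg [-0.51  0.04 -0.62] q6 -3.07
t 42.75 TCP [0.6086 0.1537 0.2742] turn -0.62 tilt 0.51 shift mm after turn [  0.7   0.7 194.2] open 55.6 F [ 0.6  0.5 -0.3]
```

View pics/w9.png

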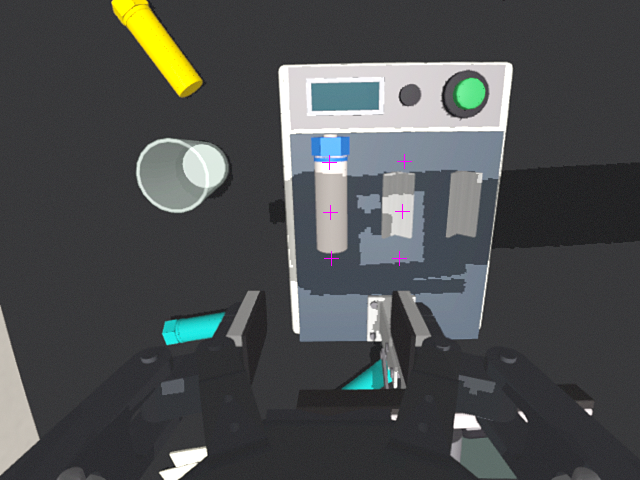

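```bash
python3 -m jog '[0.8,0,0,-0.02,0,0,10, 0.8,0,0,0,0,0,10, 0.8,0,0,0,0,0,10, 0.8,0,0,0,0,0,10, 0.8,0,0,0,0,0,10, 0.8,0,0,0,0,0,10, 0.8,0,0,0,0,0,10, 0.8,0,0,0,0,0,10, 0.8,0,0,0,0,0,10, 0.8,0,0,0,0,0,10]'
python3 -m jog '[0.8,0,0,0,0,0,10, 0.8,0,0,0,0,0,10, 0.8,0,0,0,0,0,10, 0.8,0,0,0,0,0,10, 0.8,0,0,0,0,0,10, 0.8,0,0,0,0,0,10, 0.8,0,0,0,0,0,10, 0.8,0,0,0,0,0,8, 0.8,0,0,0,0,0,0]'
python3 - <<'E'
from h import *
to((.5176,-.3233,.2),6.1)
d=ctrl.get_image("top"); print([(round(b["p"],2),np.round(b["box"]).astype(int).tolist()) for b in ctrl.boxes_of("blue1",d)],caps(d["image"],"blue"))
E
```

```text
t: 44.05
tool_pos: [0.6058, 0.1533, 0.2859]
tool_rot: [-0.198, -3.131, 0.001]
contact_force: [-0.1, 0.1, -0.6]
opening: 0.0684
t: 45.18
tool_pos: [0.606, 0.1533, 0.2863]
tool_rot: [-2.117, -2.318, 0.004]
contact_force: [0.2, 0.2, 0.1]
opening: 0.0681
NOW-axes shift mm [-466.7 -130.7   86.8] rotvec deg [-0.2   0.   -0.93] q6 0.04
t 45.17 TCP [0.606  0.1533 0.2863] turn -0.93 tilt 0.2 shift mm after turn [-464.5 -138.5   86.3] open 68.1 F [0.2 0.2 0.1]
[(0.66, [468, 256, 42, 14]), (0.55, [393, 266, 37, 74]), (0.52, [302, 222, 29, 16]), (0.41, [398, 237, 45, 9])] [([396.2, 156.3], 113), ([14.7, 226.1], 1044), ([307.5, 221.2], 89), ([485.2, 252.1], 98)]
```

```bash
python3 -m jog '[0.8,-0.0424,-0.0119,0,0,0,0, 0.8,-0.0424,-0.0119,0,0,0,0, 0.8,-0.0424,-0.0119,0,0,0,0, 0.8,-0.0424,-0.0119,0,0,0,0, 0.8,-0.0424,-0.0119,0,0,0,0, 0.8,-0.0424,-0.0119,0,0,0,0, 0.8,-0.0424,-0.0119,0,0,0,0, 0.8,-0.0424,-0.0119,0,0,0,0, 0.8,-0.0424,-0.0119,0,0,0,0, 0.8,-0.0424,-0.0119,0.02,0,0,0]'
python3 -m jog '[0.8,-0.0424,-0.0119,0.05,0,0,-0.9, 0.8,0,0,0.05,0,0,0, 0.8,0,0,0.05,0,0,0, 0.8,0,0,0.05,0,0,0, 0.8,0,0,0.01,0,0,0, 0.8,0,0,0,0,0,0, 0.8,0,0,0,0,0,0]'
python3 - <<'E'
from h import *
to((.5176,-.3233,.005),6.1)
d=ctrl.get_image("top"); print(caps(d["image"],"blue"))
E
```

```text
t: 46.52
tool_pos: [0.5262, -0.2814, 0.2701]
tool_rot: [2.116, 2.317, 0.001]
contact_force: [0.7, 0.4, -0.1]
opening: 0.0686
t: 47.4
tool_pos: [0.5199, -0.3213, 0.0647]
tool_rot: [2.099, 2.331, 0.001]
contact_force: [1.2, -0.5, -0.7]
opening: 0.0684
NOW-axes shift mm [-1.6 -2.8 59.7] rotvec deg [ 0.2   0.19 -0.09] q6 -0.78
t 47.4 TCP [ 0.5199 -0.3213  0.0647] turn -0.09 tilt 0.28 shift mm after turn [-1.8 -2.5 59.7] open 68.4 F [ 1.2 -0.5 -0.7]
[([396.2, 156.2], 112), ([14.7, 226.1], 1038), ([307.6, 221.0], 85)]
```

```bash
python3 - <<'E'
from h import *
d=ctrl.get_image("side"); print(caps(d["image"],"blue"),[(round(b["p"],2),np.round(b["box"]).astype(int).tolist()) for b in ctrl.boxes_of("blue1",d)])
E
python3 -m jog '[0.8,-0.001,-0.0025,0.025,0.2,0.2,0, 0.8,0,0,0.02,0,0,0, 0.8,0,0,0.01,0,0,0, 0.8,0,0,0.004,0,0,0, 0.8,0,0,0,0,0,0, 0.8,0,0,0,0,0,0]' 60
python3 -c "
from h import *
to((.5176,-.3233,.005),6.1)"
```

```text
[([275.0, 146.6], 63), ([441.5, 305.1], 143), ([359.6, 469.7], 251)] [(0.69, [351, 449, 34, 57]), (0.52, [341, 252, 25, 27])]
t: 48.3
tool_pos: [0.5163, -0.3216, 0.0034]
tool_rot: [-2.1, -2.332, 0.0]
contact_force: [0.2, 0.5, -0.0]
opening: 0.0682
NOW-axes shift mm [-1.9  1.1 -1.6] rotvec deg [-0.13 -0.15 -0.12] q6 -0.78
t 48.3 TCP [ 0.5163 -0.3216  0.0034] turn -0.12 tilt 0.2 shift mm after turn [-1.9  1.1 -1.6] open 68.2 F [ 0.2  0.5 -0. ]
```

```bash
python3 -m jog '[0,-0.001,0,-0.001,0,0,0, 0,0,0,0,0,0,0, 0,0,0,0,0,0,0, 0,0,0,0,0,0,0, 0,0,0,0,0,0,0, 0,0,0,0,0,0,0, 0,0,0,0,0,0,0]' 60
python3 -m jog '[0,0,0,-0.02,0,0,0, 0,0,0,-0.05,0,0,0, 0,0,0,-0.05,0,0,0, 0,0,0,-0.05,0,0,0, 0,0,0,-0.05,0,0,0, 0,0,0,-0.05,0,0,0, 0,0.03,0,0,0,0,0, 0,0.045,0,0,0,0,0, 0,0.045,0,0,0,0,0, 0,0.045,0,0,0,0,0]'
python3 -m jog '[0,0.045,0,0,0,0,0, 0,0.045,0,0,0,0,0, 0,0.045,0,0,0,0,0, 0,0.045,0,0,0,0,0, 0,0.045,0,0,0,0,0, 0,0.045,0,0,0,0,0, 0,0.03,0,0,0,0,0, 0,0,0,0,0,0,0]'
python3 - <<'E'
from h import *
to((.479,.146,.28),3.9)
d=ctrl.get_image("side"); print(caps(d["image"],"blue"),caps(d["image"],"orange"))
E
```

```text
t: 49.18
tool_pos: [0.5165, -0.3227, 0.0046]
tool_rot: [-2.1, -2.332, 0.0]
contact_force: [-0.2, 1.4, 5.1]
opening: 0.0287
t: 50.42
tool_pos: [0.4988, -0.1574, 0.2742]
tool_rot: [-2.099, -2.33, 0.0]
contact_force: [0.3, 0.3, -1.8]
opening: 0.0281
t: 51.42
tool_pos: [0.4675, 0.1409, 0.2753]
tool_rot: [-2.095, -2.334, 0.001]
contact_force: [-0.3, -0.4, -1.5]
opening: 0.0281
NOW-axes shift mm [ 3.9 12.  -4.7] rotvec deg [-0.23 -0.2   2.27] q6 0.03
t 51.42 TCP [0.4675 0.1409 0.2753] turn 2.27 tilt 0.3 shift mm after turn [ 4.3 11.8 -4.7] open 28.1 F [-0.3 -0.4 -1.5]
[([285.0, 208.2], 106), ([345.2, 266.5], 81), ([441.5, 305.0], 144)] [([437.9, 325.0], 566), ([287.5, 344.2], 59), ([432.9, 356.9], 61), ([356.2, 376.4], 85)]
```

```bash
python3 -m jog '[0,0.004,0.012,-0.005,0,0,0, 0,0,0,0,0,0,-10, 0,0,0,0,0,0,-10, 0,0,0,0,0,0,-10, 0,0,0,0,0,0,-10, 0,0,0,0,0,0,-10, 0,0,0,0,0,0,-10, 0,0,0,0,0,0,-10, 0,0,0,0,0,0,-10, 0,0,0,0,0,0,-10]'
python3 -m jog '[0,0,0,0,0,0,-10, 0,0,0,0,0,0,-10, 0,0,0,0,0,0,-10, 0,0,0,0,0,0,-10, 0,0,0,0,0,0,-10, 0,0,0,0,0,0,-10, 0,0,0,0,0,0,-10, 0,0,0,0,0,0,-10, 0,0,0,0,0,0,-7.5, 0,0,0,0,0,0,0]'
python3 -c "
from h import *
to((.479,.146,.1),183.7)"
```

```text
t: 52.72
tool_pos: [0.4809, 0.1437, 0.2806]
tool_rot: [0.17, -3.134, -0.005]
contact_force: [0.5, -0.3, -1.8]
opening: 0.0287
t: 53.98
tool_pos: [0.4807, 0.1439, 0.2805]
tool_rot: [2.284, -2.157, -0.007]
contact_force: [-0.5, -0.6, -1.1]
opening: 0.0283
NOW-axes shift mm [ -1.6   1.  180.5] rotvec deg [ 0.18  0.19 -0.4 ] q6 -3.06
t 53.98 TCP [0.4807 0.1439 0.2805] turn -0.4 tilt 0.26 shift mm after turn [ -2.2   1.6 180.5] open 28.3 F [-0.5 -0.6 -1.1]
```

```bash
python3 -m jog '[0,-0.0018,0.001,0.03,0.2,0.2,0, 0,0,0,0.05,0,0,0, 0,0,0,0.05,0,0,0, 0,0,0,0.035,0,0,0, 0,0,0,0,0,0,0, 0,0,0,0,0,0,0]'
python3 -c "
from h import *
to((.479,.146,.080),183.7)"
```

```text
t: 54.72
tool_pos: [0.4801, 0.1464, 0.1171]
tool_rot: [-2.285, 2.153, -0.003]
contact_force: [-0.2, 0.2, -1.2]
opening: 0.0278
NOW-axes shift mm [ 0.3  1.3 37.1] rotvec deg [-0.15  0.01 -0.3 ] q6 -3.05
t 54.73 TCP [0.4801 0.1464 0.1171] turn -0.3 tilt 0.15 shift mm after turn [ 0.3  1.2 37.1] open 27.8 F [-0.2  0.2 -1.2]
```

```bash
python3 -m jog '[0,0.0003,0.0012,0.02,0,0,0, 0,0,0,0.012,0,0,0, 0,0,0,0.006,0,0,0, 0,0,0,0,0,0,0]'
python3 -c "
from h import *
to((.479,.146,.080),183.7)"
python3 -m jog '[0,0,0,0.001,0,0,0, 0.6,0,0,0,0,0,0, 0.6,0,0,0,0,0,0, 0.6,0,0,0,0,0,0, 0.6,0,0,-0.02,0,0,0, 0.6,0,0,-0.04,0,0,0, 0.65,0,0,-0.05,0,0,0, 0.65,0,0,-0.05,0,0,0, 0.65,0,0,-0.03,0,0,0, 0.65,0,0,0,0,0,0]'
python3 - <<'E'
from h import *
to((.479,.146,.28),3.9); o=ctrl.get_obs(); d=ctrl.get_image("wrist"); c=cam(d,o)
im=d["image"].copy()
a=np.radians(3.9); X=np.array([np.cos(a),np.sin(a),0]);Y=np.array([-np.sin(a),np.cos(a),0]);C=np.array([.5435,.148,0])
for p in proj(c,[C+k*X+j*Y+[0,0,.106] for k in(-.065,0,.065) for j in (-.045,0,.045)]): cv2.drawMarker(im,(int(p[0]),int(p[1])),(255,0,255),0,10,1)
cv2.imwrite("pics/w10.png",im)
E
```

```text
t: 55.22
tool_pos: [0.4779, 0.1462, 0.0795]
tool_rot: [2.287, -2.153, -0.001]
contact_force: [-5.9, -1.5, 8.1]
opening: 0.0279
NOW-axes shift mm [ 0.3 -1.1 -0.5] rotvec deg [ 0.04 -0.01 -0.26] q6 -3.05
t 55.23 TCP [0.4779 0.1462 0.0795] turn -0.26 tilt 0.04 shift mm after turn [ 0.3 -1.1 -0.5] open 27.9 F [-5.9 -1.5  8.1]
t: 56.48
tool_pos: [0.4791, 0.1463, 0.2696]
tool_rot: [-2.284, 2.15, -0.006]
contact_force: [1.2, -1.0, 0.0]
opening: 0.0554
NOW-axes shift mm [  0.3   0.1 -10.4] rotvec deg [4.0000e-02 5.7000e-01 1.7958e+02] q6 -3.05
t 56.48 TCP [0.4791 0.1463 0.2696] turn 179.58 tilt 0.37 shift mm after turn [ -0.3  -0.2 -10.4] open 55.4 F [ 1.2 -1.   0. ]
```

View pics/w10.png

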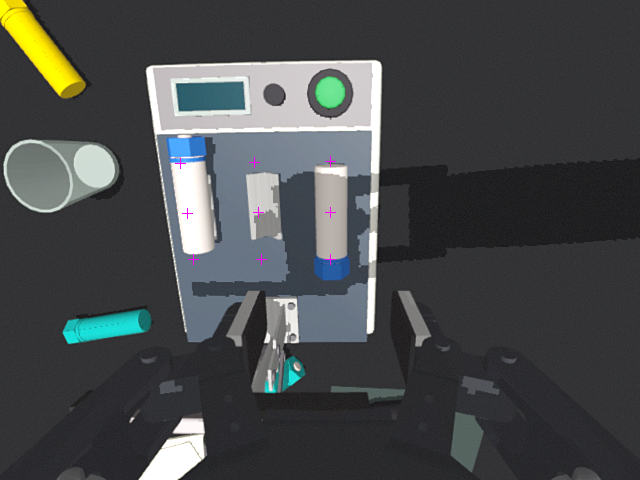

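```bash
python3 -m jog '[1,0,0,-0.04,0,0,0, 1,0,0,-0.04,0,0,10, 1,0,0,0,0,0,10, 1,0,0,0,0,0,10, 1,0,0,0,0,0,10, 1,0,0,0,0,0,10, 1,0,0,0,0,0,10, 1,0,0,0,0,0,10, 1,0,0,0,0,0,10, 1,0,0,0,0,0,10]'
python3 -m jog '[1,0,0,0,0,0,10, 1,0,0,0,0,0,10, 1,0,0,0,0,0,10, 1,0,0,0,0,0,10, 1,0,0,0,0,0,10, 1,0,0,0,0,0,10, 1,0,0,0,0,0,10, 1,0,0,0,0,0,10, 1,0,0,0,0,0,9.6, 1,0,0,0,0,0,0]'
python3 -c "
from h import *
to((.5252,.390,.33),3.9)"
```

```text
t: 57.78
tool_pos: [0.4769, 0.146, 0.3431]
tool_rot: [0.086, -3.136, 0.001]
contact_force: [-0.1, -0.4, 1.0]
opening: 0.0853
t: 59.02
tool_pos: [0.4769, 0.146, 0.3436]
tool_rot: [-2.141, -2.296, 0.005]
contact_force: [0.3, -0.4, 1.1]
opening: 0.0855
NOW-axes shift mm [240.1  65.2  13.2] rotvec deg [-0.24  0.02  0.09] q6 0.08
t 59.02 TCP [0.4769 0.146  0.3436] turn 0.09 tilt 0.24 shift mm after turn [240.1  64.7  13.6] open 85.5 F [ 0.3 -0.4  1.1]
```

```bash
python3 -m jog '[1,0.04,0.0108,0,0,0,0, 1,0.04,0.0108,0,0,0,0, 1,0.04,0.0108,0,0,0,0, 1,0.04,0.0108,0,0,0,0, 1,0.04,0.0108,0,0,0,0, 1,0.04,0.0108,0,0,0,0, 1,0,0,0.03,0,0,0, 1,0,0,0,0,0,0]'
python3 - <<'E'
from h import *
to((.5252,.390,.161),3.9); o=ctrl.get_obs(); d=ctrl.get_image("wrist"); c=cam(d,o)
h=cv2.cvtColor(d["image"],cv2.COLOR_BGR2HSV); m=cv2.inRange(h,(0,150,60),(4,255,255))|cv2.inRange(h,(172,150,60),(180,255,255))
n,l,s,ce=cv2.connectedComponentsWithStats(m)
for i in range(1,n):
    if s[i,4]>300: print(s[i],ce[i],ray(c,[ce[i]],.182+.0), ray(c,[(s[i,0],ce[i][1]),(s[i,0]+s[i,2],ce[i][1]),(ce[i][0],s[i,1]),(ce[i][0],s[i,1]+s[i,3])],.182).round(3).tolist())
E
```

```text
t: 60.02
tool_pos: [0.5244, 0.3895, 0.311]
tool_rot: [-2.14, -2.297, 0.013]
contact_force: [-0.1, -0.7, -1.0]
opening: 0.0856
NOW-axes shift mm [  1.   2. 150.] rotvec deg [-0.44  0.23  0.15] q6 0.45
t 60.02 TCP [0.5244 0.3895 0.311 ] turn 0.15 tilt 0.5 shift mm after turn [  0.4   0.8 150. ] open 85.6 F [-0.1 -0.7 -1. ]
[ 317  206   28   69 1593] [330.34400502 239.24293785] [[0.52620232 0.37842193 0.182     ]] [[0.515, 0.378, 0.182], [0.538, 0.379, 0.182], [0.524, 0.406, 0.182], [0.528, 0.347, 0.182]]
```

```bash
python3 -m jog '[1,0.0008,0.001,0.05,-0.4,0.2,0, 1,0,0,0.05,0,0,0, 1,0,0,0.04,0,0,0, 1,0,0,0.009,0,0,0, 0,0,0,0,0,0,0, 0,0,0,0,0,0,0, 0,0,0,0,0,0,0, 0,0,0,0,0,0,0, 0,0,0,0,0,0,0, 0,0,0,0,0,0,0]' 50
python3 -c "
from h import *
to((.5252,.388,.163),3.9)"
```

```text
t: 61.32
tool_pos: [0.5253, 0.3921, 0.1676]
tool_rot: [-2.142, -2.295, -0.007]
contact_force: [-8.6, 1.8, 2.1]
opening: 0.0182
NOW-axes shift mm [-4.1 -0.4  4.6] rotvec deg [ 0.12 -0.26  0.04] q6 0.46
t 61.33 TCP [0.5253 0.3921 0.1676] turn 0.04 tilt 0.29 shift mm after turn [-4.1 -0.3  4.6] open 18.2 F [-8.6  1.8  2.1]
```

```bash
python3 -m jog '[0,-0.0023,0,-0.008,0,0,0, 0,-0.0044,0,-0.0127,0,0,0, 0,-0.008,0,-0.0153,0,0,0, 0,-0.0103,0,-0.0139,0,0,0, 0,-0.0123,0,-0.0121,0,0,0, 0,-0.014,0,-0.01,0,0,0, 0,-0.0155,0,-0.0077,0,0,0, 0,-0.0165,0,-0.0052,0,0,0, 0,-0.017,0,-0.0025,0,0,0, 0,-0.0173,0,0.0001,0,0,0]'
python3 -c "
from h import *
to((.535,.255,.250),3.9)"
python3 -m jog '[0,-0.014,0,0.002,0,0,0, 0,-0.006,0,0.001,0,0,0, 0,0,0,0,0,0,0, 0,0,0,0,0,0,0]'
python3 -c "
from h import *
to((.535,.255,.250),3.9)"
```

```text
t: 62.58
tool_pos: [0.5338, 0.2749, 0.2564]
tool_rot: [-2.142, -2.295, -0.015]
contact_force: [-6.0, 5.7, 1.3]
opening: 0.0188
NOW-axes shift mm [-19.9  -0.2   6.2] rotvec deg [ 0.33 -0.48  0.05] q6 0.28
t 62.58 TCP [0.5338 0.2749 0.2564] turn 0.05 tilt 0.58 shift mm after turn [-19.9  -0.2   6.4] open 18.8 F [-6.   5.7  1.3]
t: 63.08
tool_pos: [0.5353, 0.2539, 0.2534]
tool_rot: [2.144, 2.296, 0.012]
contact_force: [-7.8, 0.3, 5.6]
opening: 0.0184
NOW-axes shift mm [ 1.1 -0.3  3.5] rotvec deg [ 0.32 -0.27  0.02] q6 0.25
t 63.08 TCP [0.5353 0.2539 0.2534] turn 0.02 tilt 0.42 shift mm after turn [ 1.2 -0.2  3.4] open 18.4 F [-7.8  0.3  5.6]
```

```bash
python3 -m jog '[0,-0.004,0,0.001,0,0,0, 0,0,0,0,0,0,0]'
python3 -m jog '[1,0,0,0,0,0,0, 1,0,0,0,0,0,0, 1,0,0,0,0,0,0, 1,0,0,0,0,0,0, 1,0,0,-0.03,0,0,0, 1,0,0,-0.04,0,0,0, 1,0,0,-0.03,0,0,0, 1,0,0,0,0,0,0]'
python3 - <<'E'
from h import *
to((.485,.0398,.25),3.9); o=ctrl.get_obs(); d=ctrl.get_image("wrist"); c=cam(d,o)
im=d["image"].copy()
a=np.radians(3.9); X=np.array([np.cos(a),np.sin(a),0]);Y=np.array([-np.sin(a),np.cos(a),0]);C=np.array([.5435,.148,0])
H=C+.131*Y+[0,0,.161]
for p in proj(c,[H,H+.138*(-np.sin(.227)*Y+np.array([0,0,np.cos(.227)])),(.485,.04,.07)]): cv2.drawMarker(im,(int(p[0]),int(p[1])),(255,0,255),0,14,1)
cv2.imwrite("pics/w11.png",im)
E
```

```text
t: 63.32
tool_pos: [0.5354, 0.2528, 0.2532]
tool_rot: [-2.14, -2.294, -0.02]
contact_force: [-8.0, 9.7, 6.0]
opening: 0.0187
t: 64.32
tool_pos: [0.5371, 0.2494, 0.3536]
tool_rot: [2.141, 2.291, 0.02]
contact_force: [0.4, 0.1, -0.7]
opening: 0.0858
NOW-axes shift mm [-206.1  -67.5  101.8] rotvec deg [ 0.75 -0.27 -0.03] q6 0.24
t 64.33 TCP [0.5371 0.2494 0.3536] turn -0.03 tilt 0.8 shift mm after turn [-205.6  -66.2  103.6] open 85.8 F [ 0.4  0.1 -0.7]
```

View pics/w11.png

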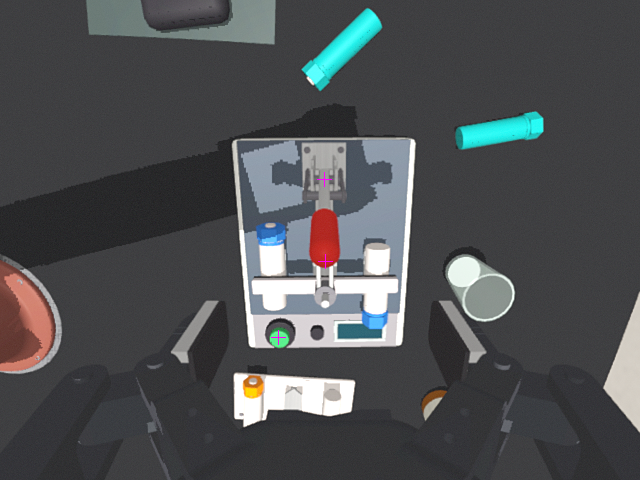

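The handle is locked: it met its stop at about 10 N, and the bar lies across both blue vessels. Next is START at (0.485, 0.040).

```bash
python3 -m jog '[0,-0.04,-0.0135,0,0.7,-0.3,0, 0,-0.042,-0.0135,0,0,0,0, 0,-0.042,-0.0135,0,0,0,0, 0,-0.042,-0.0135,0.02,0,0,0, 0,-0.04,-0.0125,0.04,0,0,0, 0,0,0,0.05,0,0,0, 0,0,0,0.05,0,0,0, 0,0,0,0.05,0,0,0, 0,0,0,0.03,0,0,0, 0,0,0,0,0,0,0]'
python3 -m jog '[0,0,0,0,0,0,0, 0,0,0,0,0,0,0]'
python3 -c "
from h import *
to((.485,.040,.0635),3.9)"
```

```text
t: 65.62
tool_pos: [0.4784, 0.0388, 0.1054]
tool_rot: [-2.138, -2.288, 0.018]
contact_force: [-0.7, 0.5, 0.1]
opening: -0.0001
t: 65.88
tool_pos: [0.4835, 0.0386, 0.1122]
tool_rot: [2.145, 2.295, -0.005]
contact_force: [-0.1, 0.4, -0.2]
opening: 0.0
NOW-axes shift mm [ 1.4  1.7 48.7] rotvec deg [-0.12  0.13 -0.02] q6 -0.14
t 65.88 TCP [0.4835 0.0386 0.1122] turn -0.02 tilt 0.18 shift mm after turn [ 1.3  1.6 48.7] open 0.0 F [-0.1  0.4 -0.2]
```

```bash
python3 -m jog '[0,0.0013,0.0016,0.02,0,0,0, 0,0,0,0.015,0,0,0, 0,0,0,0.004,0,0,0, 0,0,0,0.004,0,0,0, 0,0,0,0.004,0,0,0, 0,0,0,0.001,0,0,0, 0,0,0,0,0,0,0, 0,0,0,0,0,0,0]'
python3 -c "
from h import *
to((.485,.040,.0635),3.9)"
```

```text
t: 66.88
tool_pos: [0.4839, 0.04, 0.0676]
tool_rot: [-2.142, -2.293, 0.011]
contact_force: [-17.5, 0.5, 32.6]
opening: -0.0002
NOW-axes shift mm [-0.1  1.1  4.1] rotvec deg [-0.45  0.11  0.01] q6 -0.14
t 66.88 TCP [0.4839 0.04   0.0676] turn 0.01 tilt 0.46 shift mm after turn [-0.1  1.1  4.1] open -0.2 F [-17.5   0.5  32.6]
```

```bash
for i in 1 2 3; do python3 -m jog '[0,0,0,-0.0015,0,0,0, 0,0,0,0,0,0,0]' | grep -E "pos|force"; done
python3 - <<'E'
from h import *
o=ctrl.get_obs(); d=ctrl.get_image("wrist")
cv2.imwrite("pics/w12.png",d["image"][200:480])
E
```

```text
tool_pos: [0.4838, 0.04, 0.0677]
contact_force: [-13.5, 1.4, 23.3]
tool_pos: [0.4838, 0.04, 0.0679]
contact_force: [-7.9, 0.7, 14.1]
tool_pos: [0.4841, 0.04, 0.068]
contact_force: [-2.9, 0.0, 6.4]
```

View pics/w12.png

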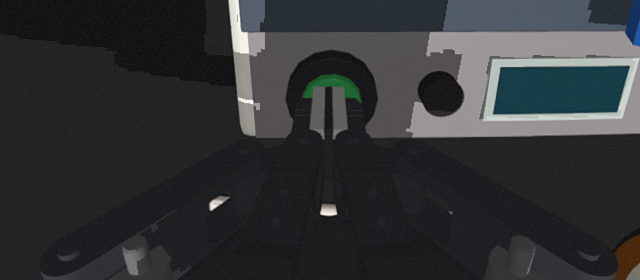

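The closed fingers hit a hard stop at z≈0.068, probably the dark collar, so I can't tell whether the button went down far enough. I'll press again with one tilted fingertip, which fits inside the collar.

```bash
python3 -m jog '[0.3,0,0,-0.02,0,0,0, 0.3,0,-0.019,0,0,0,0, 0.3,0,0,0,8,0,0, 0.3,0,0,0,0,0,0, 0.3,0,0,0,0,0,0]'
python3 -m jog '[0.3,0,0,0.008,0,0,0, 0.3,0,0,0,0,0,0]' | grep -E "pos|force|open"
for i in 1 2 3 4 5 6; do python3 -m jog '[0.3,0,0,0.002,0,0,0, 0.3,0,0,0,0,0,0]' | grep -E "pos|force"; done
```

```text
t: 68.3
tool_pos: [0.465, 0.0387, 0.0868]
tool_rot: [-2.076, -2.222, 0.161]
contact_force: [-0.3, -0.0, 0.5]
opening: 0.0252
tool_pos: [0.4626, 0.0387, 0.0781]
contact_force: [-0.1, -0.7, 0.7]
opening: 0.0262
tool_pos: [0.4632, 0.0386, 0.077]
contact_force: [-0.4, -0.4, -0.2]
tool_pos: [0.4634, 0.0386, 0.0754]
contact_force: [-0.0, -0.0, 1.5]
tool_pos: [0.4633, 0.0386, 0.0735]
contact_force: [0.9, 1.2, 3.2]
tool_pos: [0.4632, 0.0386, 0.0716]
contact_force: [2.4, 0.7, 4.6]
tool_pos: [0.4633, 0.0386, 0.0703]
contact_force: [2.1, 0.8, 7.0]
tool_pos: [0.4635, 0.0386, 0.07]
contact_force: [-1.4, 2.2, 16.2]
```

This time the spring shows clearly: contact at 0.076, rising to about 5–7 N over some 6 mm, then the end stop, so START was pressed fully. I'll retreat and check.

```bash
python3 -m jog '[0.3,0,0,-0.02,0,0,0, 0.3,0,0,-0.05,-8,0,0, 0.3,0,0,-0.05,0,0,0, 0.3,0,0,-0.05,0,0,0, 0.3,-0.04,-0.04,-0.03,0,0,0, 0.3,-0.04,-0.04,0,0,0,0, 0.3,0,-0.04,0,0,0,0, 0.3,0,0,0,0,0,0, 0.3,0,0,0,0,0,0]'
python3 - <<'E'
from h import *
d=ctrl.get_image("top"); s=ctrl.get_image("side")
a=cv2.resize(d["image"][190:310,220:420],(800,480),interpolation=2); cv2.imwrite("pics/t13.png",a)
b=cv2.resize(s["image"][140:430,220:480],(538,600),interpolation=2); cv2.imwrite("pics/s13.png",b)
print(caps(d["image"],"orange"),caps(d["image"],"blue"),caps(s["image"],"orange"),caps(s["image"],"blue"))
for q in("bottle","beaker","mouse"):print(q,[np.round(x["box"]).astype(int).tolist() for x in ctrl.boxes_of(q,d)[:1]])
E
```

```text
t: 71.18
tool_pos: [0.359, -0.0472, 0.2656]
tool_rot: [-2.143, -2.293, 0.009]
contact_force: [0.2, -0.2, 0.2]
opening: 0.0256
[([391.5, 163.8], 291), ([414.5, 237.5], 111), ([374.1, 286.5], 97)] [([396.2, 156.3], 112), ([14.7, 226.1], 1037), ([307.5, 221.2], 88), ([266.3, 276.1], 90)] [([437.8, 325.0], 568), ([287.5, 344.1], 60), ([432.7, 357.0], 60), ([356.2, 376.5], 86)] [([276.2, 148.5], 85), ([283.5, 246.3], 43), ([345.1, 266.1], 74), ([441.5, 305.1], 143)]
bottle [[390, 165, 31, 29]]
beaker [[293, 168, 23, 27]]
mouse [[173, 323, 26, 34]]
```

View pics/s13.png

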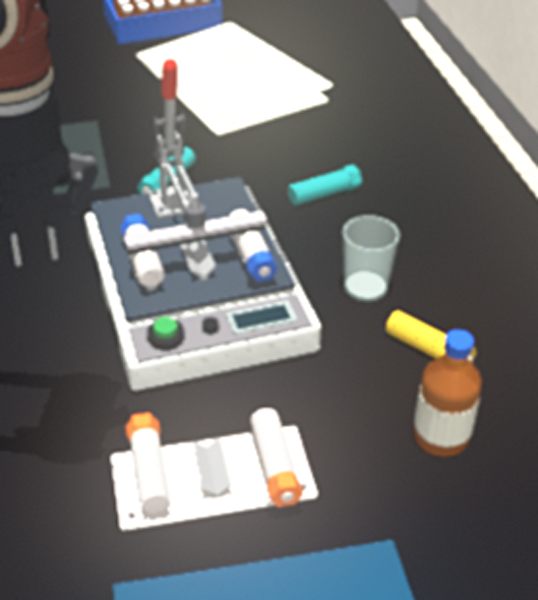

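View pics/t13.png

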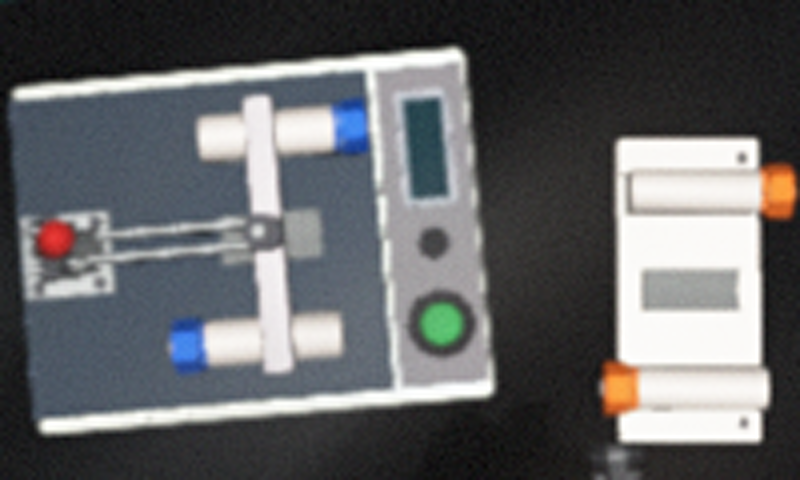

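```bash
python3 -c "
from station import ctrl
print(ctrl.finish_job())"
```

```text
the job is handed in; nothing more can be done
None
```

The job is done and handed in at about 71 s on the robot's clock; finishing gave no verdict, so what follows is from my own checks.

- **Clamp and orange vessels:** I swung the clamp fully open and laid the two orange-capped vessels in the outer rack grooves (rest1 and rest3).
- **Blue vessels:** I laid the two blue-capped vessels in the outer shaker grooves (cradle1 and cradle3), then swung the handle back to its locked stop. I met about 10 N there, and the handle tip is back at its starting pixel.
- **START:** My first press, with the fingers shut, hit a hard stop at z≈0.068, probably the dark collar, so it may not have counted. I pressed again with one tilted fingertip and felt the spring over about 6 mm, up to about 7 N, then the end stop.

**Last checks:** The final top and side pictures show all four vessels seated and aligned, within about 5 mm of centre along their grooves. The bar lies across both blue vessels, and the bottle, beaker and mouse are within about 2 pixels of where they started. The gripper is clear of everything.

**Not confirmed:** I couldn't read the clamp angle, the bar's contact force or the button travel directly; I judged those from the pictures and the wrist force. One top-view estimate while placing the first blue vessel put it about 9 mm off centre; later wrist and top views showed about 3–5 mm.

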